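# Swap the wrong part in the middle of a kit tray

### The arm

A 6-joint arm with a two-finger parallel gripper is mounted at the origin on the work surface. World frame = base frame: x ahead of the robot, y to its left, z up, the work surface at z = 0. Lengths are in m, angles in rad, forces in N, time in s.
With the tool pointing down it reaches from about 0.375 to 0.925 m from the base axis. Payload 5.7 kg.
Tool frame: the origin (TCP) lies at the very end of the fingers, on their centre line; the grasp point (between the pads) lies 19 mm behind it; z points along the fingers, y is the line along which they close (so a half turn about z gives the same grasp; the last joint's range is limited). The gripper opens to 88 mm and grips with 3 to 60 N. Pads are 20 mm wide; open, the fingers measure 115 mm over their backs; the gripper's body (75 mm by 178 mm) begins 61 mm behind the grasp point.
Start: joints at [1.04, 0.359, 1.51, -0, 1.272, -0.115], TCP at [0.242, 0.549, 0.223] pointing down, gripper open.
Joint ranges: [-2.97, 2.97], [-1.01, 2.36], [0.21, 2.38], [-0.96, 4.11], [0.2, 2.71], [-2.98, 2.98]. Speed limits (rad/s): [2.39, 2.39, 3.14, 3.14, 3.14, 3.14].

### API

Orientations are given as a 3x3 rotation matrix whose columns are the frame's x, y, z axes.
In Python, from bench import robot gives the robot as it stands. The module is installed in compiled form; this text tells all that it offers.
- The arm moves only by the shell command python3 -m inch 'ROWS' [FORCE]. ROWS is a JSON object of lists of equal length, an entry for each row: "translation": the shift along the world's x, y, z in mm, a list of three; "delta_rot": the turn, a rotation vector about the world's x, y, z in rad, a list of three; "gripper": the finger opening in mm, from 0 to 87.8. In form: {"translation": [[dx, dy, dz], ...], "delta_rot": [[ax, ay, az], ...], "gripper": [gripper, ...]}. A call has exactly 10 rows; each row shifts and turns the commanded pose from where the row before left it; what a row does not reach is not made up. A row lasts 1/12 s, in which the tool goes at most 41.7 mm and 7.16 degrees, less where a joint would pass 70% of its speed; a pose out of reach is approached as far as the arm can. A call is refused whole if a number of a shift passes 41.7 or a number of a turn 0.125, either way. A call with a gripper value outside its range is refused whole. The fingers move at their own pace and stop on an object; FORCE is the grip in N (left out, the last holds). Time passes only in rows, so rows that do not move let the fingers close, or fill a call up. It gives the time, the measured TCP pose, the force, the opening and the grip force at its end, in the units of the state.
- robot.read_state(): the state, without advancing time (a new reading comes with each control period).
- robot.read_camera(name): name is "scene" or "top" or "wrist"; returns a dict with "frame" (420x560x3 uint8, red, green, blue), "z_map" (420x560 float32, m along the optical axis (not along the pixel's ray), 0 where there is no reading), "fovy" (degrees; the focal length in pixels is half the picture's height over the tangent of half this angle, whatever the lens; pixels are square), "cx", "cy" (the principal point, pixels), "rvec" (rotation vector, rad) and "tvec" (3), from world to camera coordinates, as OpenCV has them. Camera axes: x right, y down, z forward; pixel columns grow to the right and rows downward; lengths in m; the calibration is good to about 2 mm. A picture is of the moment at which its call begins.
- robot.job_done(): hands the job in; it is judged then, once.
The state is a dict: "clock": time; "qpos": joint angles; "joint_vel": joint speeds; "joint_torque": joint torques, N m; "ee_pos": TCP position; "tcp_rot": TCP orientation; "ft_force": force on the tool from outside, world axes, zero at the start; "ft_torque": the same for the moment, N m; "finger_gap": opening from 0.0 (shut) to 1.0 (fully open); "finger_force": force on a finger pad.
Only numpy, scipy, OpenCV 4.12 (cv2) and the standard library are available. Lean on these libraries where they do the work, as an engineer would, in place of code of your own. Each camera call takes 0.05 s, during which the arm holds its last target. There are 200 camera calls.

### The job

The middle place of the yellow kit tray holds a plain black roller where the flanged aluminium pulley standing on the bench belongs, and the gearmotor and the solenoid valve leave no room to get at it. First stand the gearmotor and the valve upright on the dark rubber mat, then stand the roller upright in the open reject box, then set the pulley upright in the middle place of the tray, and only then put the gearmotor back on the place marked with a disc and the valve on the place marked with a square, sitting square to the tray. Centre each part on its place, keep the gearmotor and the valve upright throughout, and let go of everything.

Things in the scene. Friction and masses are not known exactly. Their poses are not given: they have to be found in the camera images.
- tray: Fixed yellow kit tray, 180 (x) x 80 (y) mm: an open-ended channel along its x, 64 mm wide between rails 8 mm thick and 42 mm high over the bench. Three places in a row along x, 58 mm apart, floors 8 mm above the bench, one flat surface. The middle place (grey ring outline) is centred on the tray's origin. Origin: centre of the underside, on the bench; z up.
- pad_round: Fixed end place of the tray for the gearmotor: yellow plate 58 (x) x 64 (y) x 4 mm with a filled grey disc of 52 mm diameter, at either end of the tray (58 mm from its origin along the tray's x or -x). Origin: centre of its underside, 4 mm above the bench; the part stands on its top, 4 mm higher. Axes parallel to the tray's.
- pad_square: Fixed end place of the tray for the valve, at the other end: yellow plate 58 (x) x 64 (y) x 4 mm with a filled grey 52 mm square. Origin: centre of its underside, 4 mm above the bench; the part stands on its top, 4 mm higher. Axes parallel to the tray's.
- mat: Fixed dark rubber mat, the side area, 200 (x) x 100 (y) x 3 mm, flat on the bench; room for two parts side by side along its x. Origin: centre of its underside; z up.
- box: Fixed square red open box for rejects, 130 x 130 mm outside, 45 mm high, walls and floor 4 mm thick (inside 122 x 122 mm, floor 4 mm above the bench). Origin: centre of its underside; z up, x and y along the walls.
- motor: Loose gearmotor standing upright, about 0.3 kg: round bright steel gearhead 48 mm diameter, 34 mm high; on it a coaxial dark motor can 26 mm diameter, 34 to 78 mm high (grip here, above the neighbours), brass cap to 80 mm. Starts on pad_round. Origin: centre of its underside; z up.
- valve: Loose solenoid valve standing upright, about 0.28 kg: square aluminium block 48 x 48 mm, 34 mm high; on it a centred black square coil 26 x 26 mm, 34 to 78 mm high (grip here, above the neighbours), steel cap to 80 mm. Starts on pad_square. Origin: centre of its underside; z up, x and y along the sides of block and coil.
- roller: Loose black plastic roller, smooth solid cylinder 48 mm diameter, 34 mm high, about 0.12 kg, on end in the middle place of the tray. 10 mm to each neighbour and 8 mm to each rail: no room for fingers. Once the neighbours are gone, grip it along the tray's x. Origin: centre of its underside; z along its axis, up.
- pulley: Loose aluminium pulley on end on the bench, about 0.13 kg: two 48 mm diameter flanges 8 mm thick, 40 mm drum between, 34 mm high in all (grip over the flanges); top shows a hub, dark bore and five small dark holes. Small bystanders stand near. Origin: centre of its underside; z along its axis, up.
Things that resemble listed ones, but are neither listed nor needed, are in the scene too. Of the things like the box, leave any that is turquoise; of the rest the smaller one is meant.

How it is judged:
By the outcome, as a careful person would: the job done as asked, in the order asked, and still so for the second after the job is handed in, with the robot touching nothing.
It also fails if it takes over 131 s, if anything falls off the work surface, if the arm or the gripper's body presses on something with over 40 N, if the wrist force passes 120 N, or if a joint passes its speed limit or range.

## Working session

There is one attempt and no reset: what is moved stays moved. The work goes in short steps, Python scripts to look and compute and a shell command to move; the robot and the scene stay as the last step left them, time stands still between calls to the robot, and variables do not carry over. Pictures are saved under pics/ and viewed, at most 14 in all, crops included, and the job is handed in when it is done.

```bash
mkdir -p pics; cat > h.py <<'E'
import numpy as np, cv2
from bench import robot
def cam(n):
    c=robot.read_camera(n); f=c["frame"]; h=f.shape[0]
    c["f"]=h/2/np.tan(np.radians(c["fovy"])/2)
    c["R"]=cv2.Rodrigues(np.array(c["rvec"],float))[0]; c["t"]=np.array(c["tvec"],float).ravel()
    return c
def ray(c,uv,z):
    uv=np.atleast_2d(np.asarray(uv,float))
    d=np.c_[(uv[:,0]-c["cx"])/c["f"],(uv[:,1]-c["cy"])/c["f"],np.ones(len(uv))]@c["R"]
    o=-c["R"].T@c["t"]
    return o+d*((z-o[2])/d[:,2])[:,None]
def proj(c,p):
    q=np.atleast_2d(p)@c["R"].T+c["t"]
    return q[:,:2]/q[:,2:]*c["f"]+[c["cx"],c["cy"]]
def cloud(c):
    z=c["z_map"]; v,u=np.indices(z.shape)
    P=np.stack([(u-c["cx"])/c["f"]*z,(v-c["cy"])/c["f"]*z,z],-1)
    return (P-c["t"])@c["R"]
def save(c,n,crop=None,k=1):
    im=c["frame"][:,:,::-1]
    if crop: im=im[crop[1]:crop[3],crop[0]:crop[2]]
    cv2.imwrite("pics/"+n,cv2.resize(im,None,fx=k,fy=k,interpolation=cv2.INTER_CUBIC))
E
python3 - <<'E'
from h import *
for n in("top","scene"):
    c=cam(n); save(c,n+"0.png",k=1.42); print(n,c["fovy"],c["cx"],c["cy"],(-c["R"].T@c["t"]).round(3))
s=robot.read_state(); print(s["ee_pos"],s["tcp_rot"])
E
```

```text
top 50.854589522969995 277.7238479567966 210.83673108167386 [0.211 0.102 1.275]
scene 53.41444987212666 271.7555096901347 210.50162501440033 [ 0.805 -0.57   0.753]
[0.24204194 0.54833451 0.22189047] [[-9.14796374e-01  4.03914399e-01 -8.67131694e-04]
 [ 4.03915271e-01  9.14795288e-01 -1.42622837e-03]
 [ 2.17173812e-04 -1.65495628e-03 -9.99998607e-01]]
```

View pics/top0.png

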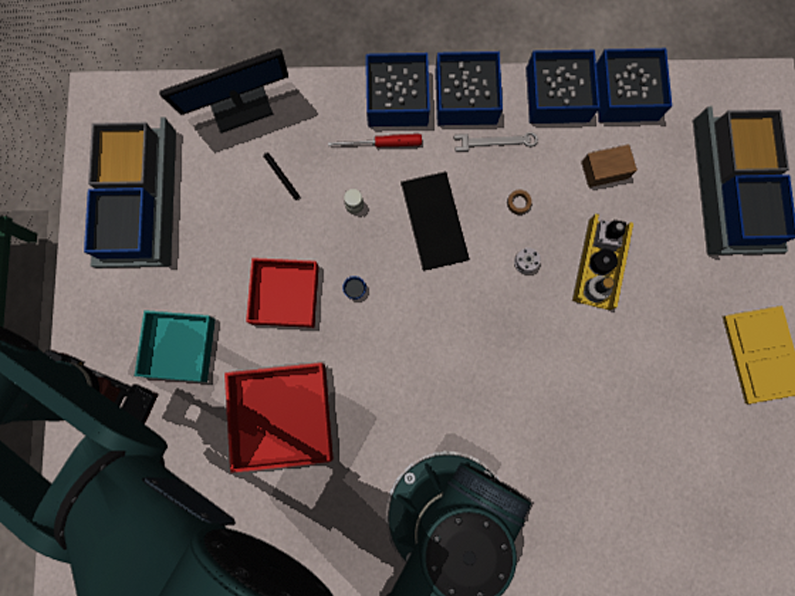

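View pics/scene0.png

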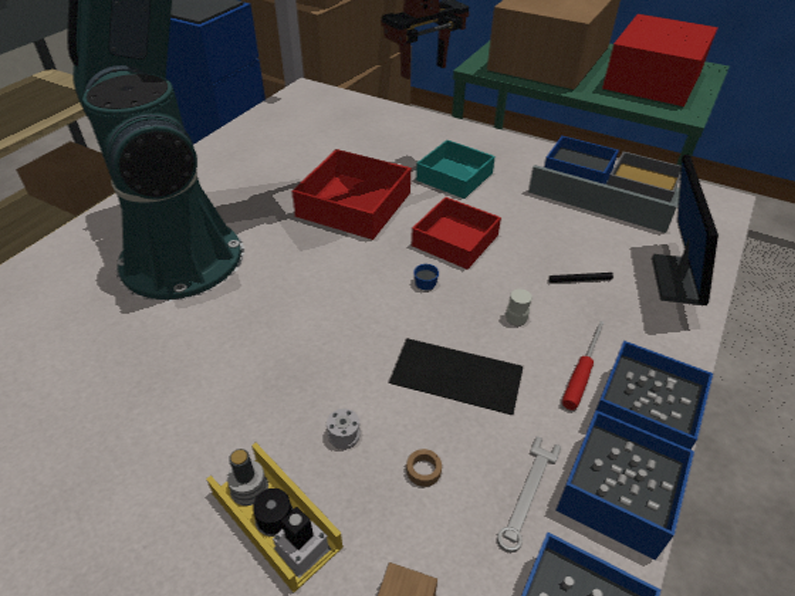

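The top view shows:
- **Pulley:** at (527,262), with five holes and a bore. The pale plain cylinder at (354,201) and the copper ring at (520,202) don't fit.
- **Tray:** at (603,262), with the motor (brass cap) at the near end (600,288) and the valve at the far end (612,232). The yellow plate at (765,355) is something else.
- **Mat:** at (435,222).
- **Boxes:** red at (284,293), larger red at (280,417), turquoise at (176,347). The smaller red one is meant.

Next I'll measure these and take a confirming crop.

```bash
python3 - <<'E'
from h import *
c=cam("top"); s=cam("scene")
a=c["frame"][130:225,360:455]; b=c["frame"][170:345,85:260]
a=cv2.resize(a,(380,380),interpolation=cv2.INTER_CUBIC); b=cv2.resize(b,(380,380),interpolation=cv2.INTER_CUBIC)
cv2.imwrite("pics/crop1.png",np.hstack([a,b])[:,:,::-1])
def rect(c,m,z,near):
    cs,_=cv2.findContours(m.astype(np.uint8),0,1)
    k=max([k for k in cs if abs(cv2.minAreaRect(k)[0][0]-near[0])+abs(cv2.minAreaRect(k)[0][1]-near[1])<40],key=cv2.contourArea)
    W=ray(c,cv2.convexHull(k)[:,0],z)[:,:2]
    (cx,cy),wh,an=cv2.minAreaRect((W*1000).astype(np.float32)); return np.round([cx,cy,*wh,an],1)
for n,c,pts in(("top",c,dict(mat=(306,156),tray=(425,184),box=(200,206))),("scene",s,dict(mat=(321,265),tray=(193,363),box=(321,164)))):
    h=cv2.cvtColor(c["frame"],cv2.COLOR_RGB2HSV); H,S,V=h[...,0].astype(int),h[...,1],h[...,2]
    W=cloud(c); Z=W[...,2]
    print(n,"mat",rect(c,(V<45)&(Z<.02),.003,pts["mat"]))
    print(n,"tray",rect(c,(H>18)&(H<35)&(S>130)&(V>50)&(Z>.033),.042,pts["tray"]),"(rails top)")
    y=(abs(H-26)<9)&(S>130)&(V>50)
    print(n,"traytop all",rect(c,y,.042,pts["tray"]))
    print(n,"box",rect(c,((H<8)|(H>172))&(S>130)&(V>40)&(Z>.03),.045,pts["box"]))
# heights: top clouds
c2=cam("top");
for n,c in(("top",c2),("scene",s)):
    W=cloud(c).reshape(-1,3); 
    def blob(cx,cy,r,z0,z1):
        m=(np.hypot(W[:,0]-cx,W[:,1]-cy)<r)&(W[:,2]>z0)&(W[:,2]<z1); P=W[m]
        if len(P)<5: return None
        e=cv2.minEnclosingCircle((P[:,:2]*1000).astype(np.float32)); return np.round([*e[0],e[1]],1),len(P),P[:,2].mean().round(4)
    t=dict(pul=ray(c2,(371.5,184.5),.034)[0],rol=ray(c2,(425,185),.042)[0],mot=ray(c2,(428,199),.088)[0],val=ray(c2,(434,159.5),.088)[0])
    for k,p in t.items():
        print(n,k,p.round(3),blob(p[0],p[1],.035,*dict(pul=(.025,.045),rol=(.036,.05),mot=(.075,.1),val=(.075,.1))[k]))
E
```

```text
top mat [596.2   7.2 198.4  97.8  12. ]
top tray [ 484.4 -363.5   11.6  179.3   74.6] (rails top)
top traytop all [ 491.2 -325.9   88.   187.6   74.5]
top box [444.3 321.4 131.2 129.7  85.8]
scene mat [597.2   3.9 196.9  99.5  12.3]
scene tray [ 487.  -370.3   10.2  180.1   74.5] (rails top)
scene traytop all [ 501.7 -339.9   84.1  192.9   74.6]
scene box [446.7 309.4 148.  135.6  86.1]
top pul [ 0.495 -0.176  0.034] (array([ 503. , -176.9,   23.8]), 216, np.float64(0.0335))
top rol [ 0.488 -0.327  0.042] (array([ 487.8, -326.8,   34.7]), 249, np.float64(0.0413))
top mot [ 0.438 -0.316  0.088] (array([ 439.7, -315.5,   13.1]), 77, np.float64(0.0859))
top val [ 0.55  -0.342  0.088] (array([ 551.5, -346.6,   17. ]), 101, np.float64(0.0847))
scene pul [ 0.495 -0.176  0.034] (array([ 501. , -181. ,   24.8]), 395, np.float64(0.0329))
scene rol [ 0.488 -0.327  0.042] (array([ 487.7, -326.8,   34.6]), 672, np.float64(0.0408))
scene mot [ 0.438 -0.316  0.088] (array([ 438.3, -319.7,   13.4]), 182, np.float64(0.0846))
scene val [ 0.55  -0.342  0.088] (array([ 550.7, -350.2,   17.3]), 279, np.float64(0.0844))
```

View pics/crop1.png

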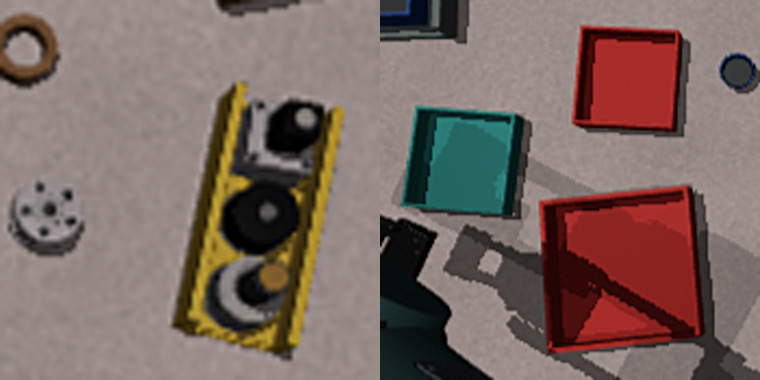

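```bash
python3 -m inch '{"translation": [[20,-29,3],[20,-29,3],[20,-29,3],[20,-29,3],[20,-29,3],[20,-29,3],[20,-29,3],[20,-29,3],[20,-29,3],[20,-29,3]], "delta_rot": [[0,0,-0.047],[0,0,-0.047],[0,0,-0.047],[0,0,-0.047],[0,0,-0.047],[0,0,-0.047],[0,0,-0.047],[0,0,-0.047],[0,0,-0.047],[0,0,-0.047]], "gripper": [80,80,80,80,80,80,80,80,80,80]}' 20
python3 -m inch '{"translation": [[3,-30,0],[3,-30,0],[3,-30,0],[3,-30,0],[3,-30,0],[3,-30,0],[3,-30,0],[3,-30,0],[3,-30,0],[3,-30,0]], "delta_rot": [[0,0,-0.047],[0,0,-0.047],[0,0,-0.047],[0,0,-0.047],[0,0,-0.047],[0,0,-0.047],[0,0,-0.047],[0,0,-0.047],[0,0,-0.047],[0,0,-0.047]], "gripper": [80,80,80,80,80,80,80,80,80,80]}'
python3 -m inch '{"translation": [[0,-28,0],[0,-28,0],[0,-28,0],[0,-28,0],[0,-28,0],[0,-28,0],[0,-28,0],[0,-28,0],[0,-28,0],[0,-28,0]], "delta_rot": [[0,0,-0.047],[0,0,-0.047],[0,0,-0.047],[0,0,-0.047],[0,0,-0.047],[0,0,-0.047],[0,0,-0.047],[0,0,-0.047],[0,0,-0.047],[0,0,-0.047]], "gripper": [80,80,80,80,80,80,80,80,80,80]}'
python3 - <<'E'
from h import *
c=cam("wrist"); save(c,"w1.png",k=1.42); s=robot.read_state(); print(s["ee_pos"],s["tcp_rot"],s["qpos"]); print(c["f"],(-c["R"].T@c["t"]).round(3),c["R"].round(3))
E
```

```text
clock: 1.08
ee_pos: [0.443, 0.2573, 0.2528]
tcp_rot: [[-0.631, 0.776, 0.0], [0.776, 0.631, 0.0], [-0.0, 0.0, -1.0]]
ft_force: [0.4, -0.1, 0.1]
finger_gap: 0.911
finger_force: 0.0
clock: 1.92
ee_pos: [0.4722, -0.0426, 0.2527]
tcp_rot: [[-0.211, 0.977, 0.0], [0.977, 0.211, -0.0], [-0.0, 0.0, -1.0]]
ft_force: [1.2, 1.1, -1.0]
finger_gap: 0.909
finger_force: 0.0
clock: 2.75
ee_pos: [0.472, -0.3225, 0.2525]
tcp_rot: [[0.255, 0.967, -0.0], [0.967, -0.255, 0.0], [0.0, -0.0, -1.0]]
ft_force: [0.3, 0.7, 1.0]
finger_gap: 0.906
finger_force: 0.0
[ 0.47258031 -0.32799917  0.25260816] [[ 2.59032178e-01  9.65868472e-01  6.51722957e-04]
 [ 9.65859543e-01 -2.59026728e-01 -4.52742029e-03]
 [-4.20407885e-03  1.80222037e-03 -9.99989539e-01]] [-0.72481568  0.29585355  1.52778787 -0.00305713  1.3144628  -0.46202712]
333.4553450266628 [ 0.491 -0.25   0.414] [[ 0.967 -0.255 -0.001]
 [-0.245 -0.93   0.273]
 [-0.07  -0.264 -0.962]]
```

View pics/w1.png

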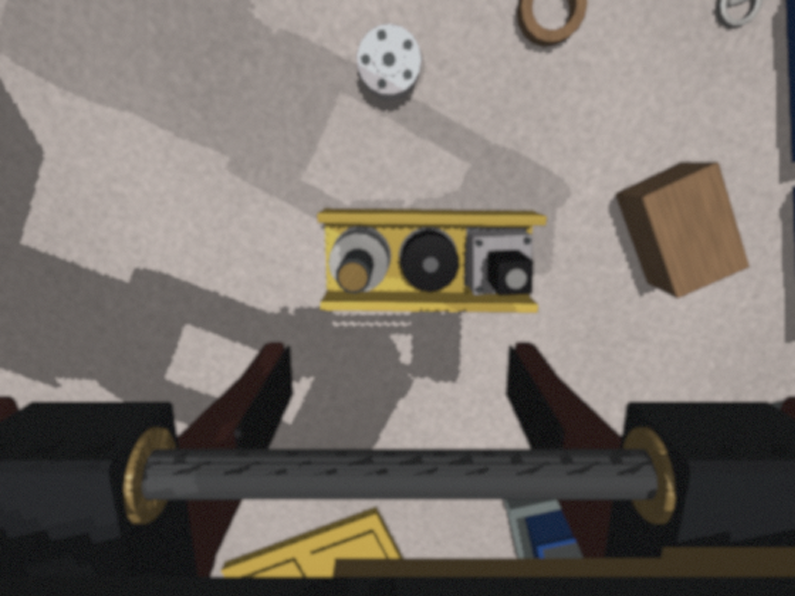

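The wrist view shows the motor (353,277), roller (430,261) and valve (513,277) in the tray, and the pulley at (388,60). The fingertips are at about (275,350) and (520,350). Next I'll measure from this view.

```bash
cat > meas.py <<'E'
from h import *
def seg(m,near,r=30):
    n,l,st,ce=cv2.connectedComponentsWithStats(m.astype(np.uint8))
    i=min([i for i in range(1,n) if st[i,4]>15],key=lambda i:np.hypot(*(ce[i]-near)))
    return l==i
def wrect(c,m,z):
    k=max(cv2.findContours(m.astype(np.uint8),0,1)[0],key=cv2.contourArea)
    W=ray(c,k[:,0],z)[:,:2]*1000
    return np.round(np.hstack([np.hstack(cv2.minAreaRect(W.astype(np.float32))[:2]),cv2.minAreaRect(W.astype(np.float32))[2]]),1)
def hsv(c):
    h=cv2.cvtColor(c["frame"],cv2.COLOR_RGB2HSV).astype(int); return h[...,0],h[...,1],h[...,2]
E
python3 - <<'E'
from meas import *
c=cam("wrist"); H,S,V=hsv(c); Z=cloud(c)[...,2]
s=robot.read_state(); T=s["ee_pos"]; R=s["tcp_rot"]
print("tip proj",proj(c,[T+R[:,1]*.040,T-R[:,1]*.040]).round(1))
Y=(abs(H-26)<9)&(S>130)&(V>50)
for nm,near in(("far rail",(302,153)),("near rail",(302,214))):
    m=Y&(Z>.034)&(Z<.05); m=seg(m,near); print(nm,wrect(c,m,.042))
print("motor cap",wrect(c,seg((Z>.080)&(Z<.1),(249,195)),.088))
print("valve cap",wrect(c,seg((Z>.080)&(Z<.1),(361,195)),.088))
m=seg((Z>.026)&(Z<.05)&(V>60)&(S<70),(274,42)); print("pulley",wrect(c,m,.034))
m=seg((Z>.035)&(Z<.05)&(V<70),(302,184)); print("roller",wrect(c,m,.042))
m=seg((Z>.035)&(Z<.06)&(V>70)&(S<90),(345,175)); print("valve block",wrect(c,m,.042))
m=seg((Z>.035)&(Z<.06)&(V>70)&(S<90),(253,178)); print("gearhead",wrect(c,m,.042))
E
```

```text
tip proj [[355.5 255.6]
 [203.6 256. ]]
far rail [ 504.3 -298.6    8.7  175.9   74.5]
near rail [ 485.5 -366.4    8.5  174.9   74.9]
motor cap [ 439.  -316.9   25.5   24.8   28.9]
valve cap [ 549.5 -347.5   26.4   25.8   78.1]
pulley [ 501.5 -179.7   47.8   46.5   73.4]
roller [ 494.1 -331.9   44.9   45.7   30.6]
valve block [ 549.6 -348.2   48.8   47.5   77.3]
gearhead [ 440.3 -316.1   43.5   46.9   43.7]
```

```bash
python3 -m inch '{"translation": [[0,0,0],[0,0,0],[0,0,0],[0,0,0],[0,0,0],[0,0,0],[0,0,0],[0,0,0],[0,0,0],[0,0,0]], "delta_rot": [[0,0,-0.002],[0,0,0],[0,0,0],[0,0,0],[0,0,0],[0,0,0],[0,0,0],[0,0,0],[0,0,0],[0,0,0]], "gripper": [80,80,80,80,80,80,80,80,80,80]}'
python3 - <<'E'
from meas import *
for i in range(4):
    c=cam("wrist"); s=robot.read_state(); print(s["clock"],s["ee_pos"].round(4),s["qpos"].round(4),s["tcp_rot"][:,1].round(4))
Z=cloud(c)[...,2]
print("motor cap",wrect(c,seg((Z>.080)&(Z<.1),(249,195)),.088))
print("valve cap",wrect(c,seg((Z>.080)&(Z<.1),(361,195)),.088))
E
```

```text
clock: 3.68
ee_pos: [0.4724, -0.3211, 0.2527]
tcp_rot: [[0.254, 0.967, -0.0], [0.967, -0.254, -0.0], [-0.0, -0.0, -1.0]]
ft_force: [-0.1, -0.5, 0.5]
finger_gap: 0.909
finger_force: 0.0
3.7333 [ 0.4723 -0.3212  0.2526] [-0.7181  0.2917  1.5339 -0.      1.3162 -0.461 ] [ 9.672e-01 -2.542e-01 -1.000e-04]
3.7833 [ 0.4723 -0.3212  0.2526] [-7.1810e-01  2.9170e-01  1.5339e+00 -1.0000e-04  1.3162e+00 -4.6100e-01] [ 9.671e-01 -2.542e-01 -1.000e-04]
3.8333 [ 0.4723 -0.3212  0.2526] [-0.7181  0.2917  1.5338 -0.      1.3162 -0.461 ] [ 9.672e-01 -2.542e-01 -1.000e-04]
3.8833 [ 0.4723 -0.3212  0.2526] [-0.7181  0.2917  1.5338 -0.      1.3162 -0.461 ] [ 9.671e-01 -2.542e-01 -1.000e-04]
motor cap [ 439.4 -317.1   24.8   25.3   75.2]
valve cap [ 549.3 -347.4   26.5   25.4   78.4]
```

```bash
python3 -m inch '{"translation": [[-6.6,0.84,-10],[-6.6,0.84,-10],[-6.6,0.84,-10],[-6.6,0.84,-10],[-6.6,0.84,-10],[0,0,-10],[0,0,-10],[0,0,-10],[0,0,-10],[0,0,-10]], "delta_rot": [[0,0,-0.01],[0,0,0],[0,0,0],[0,0,0],[0,0,0],[0,0,0],[0,0,0],[0,0,0],[0,0,0],[0,0,0]], "gripper": [70,70,70,70,70,70,70,70,70,70]}' 30
python3 -m inch '{"translation": [[0,0,-14],[0,0,-14],[0,0,-14],[0,0,-14],[0,0,-14],[0,0,-14],[0,0,-10],[0,0,-8],[0,0,0],[0,0,0]], "delta_rot": [[0,0,0],[0,0,0],[0,0,0],[0,0,0],[0,0,0],[0,0,0],[0,0,0],[0,0,0],[0,0,0],[0,0,0]], "gripper": [70,70,70,70,70,70,70,70,70,60]}'
python3 -m inch '{"translation": [[0,0,0],[0,0,0],[0,0,0],[0,0,0],[0,0,0],[0,0,0],[0,0,0],[0,0,0],[0,0,0],[0,0,0]], "delta_rot": [[0,0,0],[0,0,0],[0,0,0],[0,0,0],[0,0,0],[0,0,0],[0,0,0],[0,0,0],[0,0,0],[0,0,0]], "gripper": [50,40,30,20,20,20,20,20,20,20]}'
python3 - <<'E'
from h import *
c=cam("wrist"); save(c,"w2.png",k=1.42)
E
```

```text
clock: 4.72
ee_pos: [0.4397, -0.3171, 0.1517]
tcp_rot: [[0.264, 0.965, 0.0], [0.965, -0.264, -0.0], [-0.0, 0.0, -1.0]]
ft_force: [0.3, 0.5, -0.5]
finger_gap: 0.796
finger_force: 0.0
clock: 5.55
ee_pos: [0.4393, -0.3169, 0.0503]
tcp_rot: [[0.264, 0.965, -0.001], [0.965, -0.264, 0.001], [0.0, -0.001, -1.0]]
ft_force: [0.3, -0.4, 0.4]
finger_gap: 0.747
finger_force: 0.0
clock: 6.38
ee_pos: [0.4394, -0.317, 0.0508]
tcp_rot: [[0.264, 0.965, 0.0], [0.965, -0.264, -0.0], [-0.0, 0.0, -1.0]]
ft_force: [-1.6, 0.4, 4.6]
finger_gap: 0.289
finger_force: 30.0
```

View pics/w2.png

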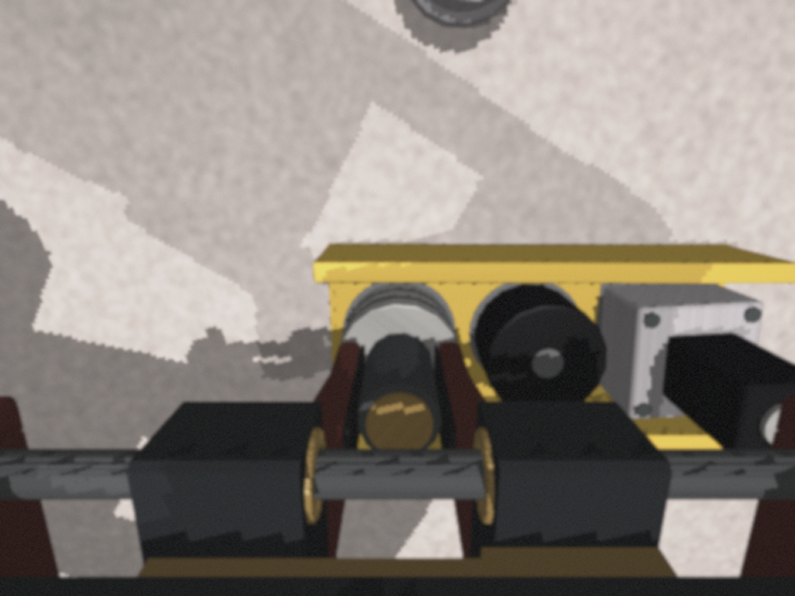

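The motor is held centred at (400,400), with the gap at 25.4 mm. I'll lift it and carry it to the near half of the mat.

```bash
python3 -m inch '{"translation": [[0,0,3],[0,0,6],[0,0,10],[0,0,12],[0,0,12],[0,0,12],[0,0,12],[0,0,8],[0,0,5],[0,0,0]], "delta_rot": [[0,0,0],[0,0,0],[0,0,0],[0,0,0],[0,0,0],[0,0,0],[0,0,0],[0,0,0],[0,0,0],[0,0,0]], "gripper": [20,20,20,20,20,20,20,20,20,20]}'
python3 -m inch '{"translation": [[3,10,0],[6,18,0],[8,24,0],[8,24,0],[8,24,0],[8,24,0],[8,24,0],[8,24,0],[8,24,0],[8,24,0]], "delta_rot": [[0,0,0],[0,0,0],[0,0,0],[0,0,0],[0,0,0],[0,0,0],[0,0,0],[0,0,0],[0,0,0],[0,0,0]], "gripper": [20,20,20,20,20,20,20,20,20,20]}'
python3 -m inch '{"translation": [[8,24,0],[8,24,0],[8,22,0],[6,14,0],[5,8,0],[0,0,0],[0,0,0],[0,0,-10],[0,0,-10],[0,0,-10]], "delta_rot": [[0,0,0],[0,0,0],[0,0,0],[0,0,0],[0,0,0],[0,0,0],[0,0,0],[0,0,0],[0,0,0],[0,0,0]], "gripper": [20,20,20,20,20,20,20,20,20,20]}'
```

```text
clock: 7.27
ee_pos: [0.4399, -0.3174, 0.1319]
tcp_rot: [[0.264, 0.965, 0.001], [0.965, -0.264, -0.001], [-0.001, 0.002, -1.0]]
ft_force: [-0.4, -0.6, -3.8]
finger_gap: 0.292
finger_force: 30.0
clock: 8.1
ee_pos: [0.5116, -0.0947, 0.1297]
tcp_rot: [[0.264, 0.965, -0.002], [0.965, -0.264, 0.001], [0.0, -0.002, -1.0]]
ft_force: [0.6, -0.3, -3.7]
finger_gap: 0.291
finger_force: 30.0
clock: 8.93
ee_pos: [0.5467, -0.0058, 0.0994]
tcp_rot: [[0.265, 0.964, -0.001], [0.964, -0.265, -0.0], [-0.0, -0.001, -1.0]]
ft_force: [-0.5, -0.7, -3.5]
finger_gap: 0.291
finger_force: 30.0
```

```bash
python3 -m inch '{"translation": [[0,0,-10],[0,0,-10],[0,0,-10],[0,0,-8],[0,0,-6],[0,0,-4],[0,0,-2.5],[0,0,-2],[0,0,-1],[0,0,0]], "delta_rot": [[0,0,0],[0,0,0],[0,0,0],[0,0,0],[0,0,0],[0,0,0],[0,0,0],[0,0,0],[0,0,0],[0,0,0]], "gripper": [20,20,20,20,20,20,20,20,20,20]}'
python3 -m inch '{"translation": [[0,0,0],[0,0,0],[0,0,0],[0,0,0],[0,0,0],[0,0,0],[0,0,0],[0,0,5],[0,0,10],[0,0,15]], "delta_rot": [[0,0,0],[0,0,0],[0,0,0],[0,0,0],[0,0,0],[0,0,0],[0,0,0],[0,0,0],[0,0,0],[0,0,0]], "gripper": [27,32,45,60,60,60,60,60,60,60]}'
python3 -m inch '{"translation": [[0,0,20],[0,0,20],[0,0,20],[0,0,20],[0,0,20],[0,0,20],[0,0,0],[0,0,0],[0,0,0],[0,0,0]], "delta_rot": [[0,0,0],[0,0,0],[0,0,0],[0,0,0],[0,0,0],[0,0,0],[0,0,0],[0,0,0],[0,0,0],[0,0,0]], "gripper": [60,60,60,60,60,60,60,60,60,60]}'
python3 - <<'E'
from meas import *
c=cam("top"); W=cloud(c); Z=W[...,2]; s=robot.read_state(); print(s["ee_pos"],s["tcp_rot"][:,1])
c=cam("wrist"); save(c,"w3.png",k=1.42); H,S,V=hsv(c);Z=cloud(c)[...,2]
print("pts",len(Z[(Z>.07)&(Z<.09)]),proj(c,[[.5476,-.0049,.083],[.5965,.0055,.003]]))
E
```

```text
clock: 9.77
ee_pos: [0.5475, -0.005, 0.0472]
tcp_rot: [[0.264, 0.965, 0.0], [0.965, -0.264, -0.0], [0.0, 0.0, -1.0]]
ft_force: [-0.3, -0.4, -3.5]
finger_gap: 0.291
finger_force: 30.0
clock: 10.6
ee_pos: [0.5464, -0.0049, 0.0771]
tcp_rot: [[0.264, 0.965, -0.002], [0.965, -0.264, 0.0], [-0.0, -0.002, -1.0]]
ft_force: [-0.5, -0.8, -0.3]
finger_gap: 0.683
finger_force: 0.0
clock: 11.43
ee_pos: [0.5464, -0.0048, 0.1961]
tcp_rot: [[0.264, 0.965, -0.002], [0.965, -0.264, 0.0], [-0.0, -0.002, -1.0]]
ft_force: [-0.8, 1.0, 0.3]
finger_gap: 0.688
finger_force: 0.0
[ 0.54634073 -0.00484232  0.1959301 ] [ 0.96454302 -0.26391389 -0.0024919 ]
pts 721 [[282.82704701 203.99164772]
 [324.35803348 163.57684454]]
```

View pics/w3.png

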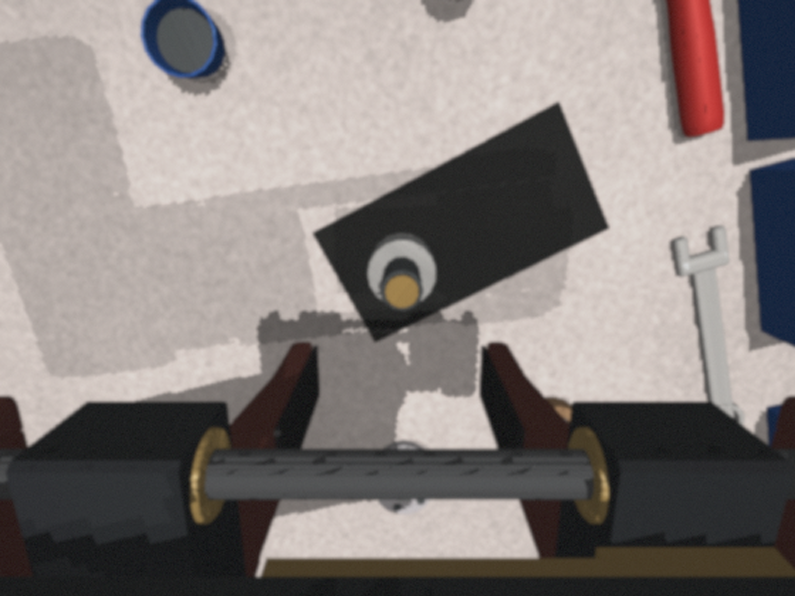

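The motor stands upright on the left half of the mat at (401,280). Now the valve.

```bash
python3 -m inch '{"translation": [[0,-12,0],[0,-24,0],[0,-30,0],[0,-30,0],[0,-30,0],[0,-30,0],[0,-30,0],[0,-30,0],[0,-30,0],[0,-30,0]], "delta_rot": [[0,0,0.012],[0,0,0.012],[0,0,0.012],[0,0,0.012],[0,0,0],[0,0,0],[0,0,0],[0,0,0],[0,0,0],[0,0,0]], "gripper": [70,70,70,70,70,70,70,70,70,70]}'
python3 -m inch '{"translation": [[1,-30,0],[1,-22,0],[0,-10,0],[0,-4.5,0],[0,0,0],[0,0,-10],[0,0,-14],[0,0,-14],[0,0,-14],[0,0,-12]], "delta_rot": [[0,0,0],[0,0,0],[0,0,0],[0,0,0],[0,0,0],[0,0,0],[0,0,0],[0,0,0],[0,0,0],[0,0,0]], "gripper": [70,70,70,70,70,70,70,70,70,70]}'
python3 -m inch '{"translation": [[0,0,0],[0,0,0],[0,0,0],[0,0,0],[0,0,0],[0,0,0],[0,0,0],[0,0,0],[0,0,0],[0,0,0]], "delta_rot": [[0,0,0],[0,0,0],[0,0,0],[0,0,0],[0,0,0],[0,0,0],[0,0,0],[0,0,0],[0,0,0],[0,0,0]], "gripper": [70,70,70,70,70,70,70,70,70,70]}'
python3 - <<'E'
from meas import *
c=cam("wrist"); Z=cloud(c)[...,2]; print(proj(c,[.5494,-.3475,.088]))
m=seg((Z>.080)&(Z<.1),proj(c,[.5494,-.3475,.088])[0]); print("valve cap",wrect(c,m,.088))
E
```

```text
clock: 12.37
ee_pos: [0.5467, -0.2822, 0.196]
tcp_rot: [[0.217, 0.976, -0.002], [0.976, -0.217, 0.001], [0.001, -0.002, -1.0]]
ft_force: [-0.3, 0.3, 0.9]
finger_gap: 0.796
finger_force: 0.0
clock: 13.2
ee_pos: [0.5489, -0.3452, 0.1316]
tcp_rot: [[0.216, 0.976, -0.001], [0.976, -0.216, 0.001], [0.001, -0.002, -1.0]]
ft_force: [0.2, 0.2, 0.0]
finger_gap: 0.793
finger_force: 0.0
clock: 14.03
ee_pos: [0.5493, -0.3475, 0.1332]
tcp_rot: [[0.217, 0.976, -0.0], [0.976, -0.217, -0.0], [-0.0, -0.0, -1.0]]
ft_force: [0.4, 0.5, 1.5]
finger_gap: 0.796
finger_force: 0.0
[[281.16798814 231.29127747]]
valve cap [ 550.8 -346.8   25.8   25.3   77.4]
```

```bash
python3 -m inch '{"translation": [[0.5,0.2,-10],[0,0,-14],[0,0,-14],[0,0,-14],[0,0,-12],[0,0,-10],[0,0,-6],[0,0,-3],[0,0,0],[0,0,0]], "delta_rot": [[0,0,0],[0,0,0],[0,0,0],[0,0,0],[0,0,0],[0,0,0],[0,0,0],[0,0,0],[0,0,0],[0,0,0]], "gripper": [70,70,70,70,70,70,70,70,70,60]}'
python3 -m inch '{"translation": [[0,0,0],[0,0,0],[0,0,0],[0,0,0],[0,0,0],[0,0,0],[0,0,0],[0,0,0],[0,0,0],[0,0,0]], "delta_rot": [[0,0,0],[0,0,0],[0,0,0],[0,0,0],[0,0,0],[0,0,0],[0,0,0],[0,0,0],[0,0,0],[0,0,0]], "gripper": [50,40,30,20,20,20,20,20,20,20]}'
python3 -m inch '{"translation": [[0,0,3],[0,0,6],[0,0,10],[0,0,12],[0,0,12],[0,0,12],[0,0,12],[0,0,8],[0,0,5],[0,0,0]], "delta_rot": [[0,0,0],[0,0,0],[0,0,0],[0,0,0],[0,0,0],[0,0,0],[0,0,0],[0,0,0],[0,0,0],[0,0,0]], "gripper": [20,20,20,20,20,20,20,20,20,20]}'
```

```text
clock: 14.92
ee_pos: [0.5501, -0.3475, 0.0504]
tcp_rot: [[0.217, 0.976, 0.0], [0.976, -0.217, -0.0], [-0.0, 0.0, -1.0]]
ft_force: [0.0, 0.5, 0.2]
finger_gap: 0.75
finger_force: 0.0
clock: 15.75
ee_pos: [0.5501, -0.3474, 0.0503]
tcp_rot: [[0.217, 0.976, 0.0], [0.976, -0.217, -0.0], [-0.0, 0.0, -1.0]]
ft_force: [0.7, 0.2, 1.1]
finger_gap: 0.296
finger_force: 30.0
clock: 16.58
ee_pos: [0.5506, -0.3478, 0.1319]
tcp_rot: [[0.217, 0.976, 0.002], [0.976, -0.217, -0.002], [-0.001, 0.002, -1.0]]
ft_force: [-0.2, 0.2, -2.0]
finger_gap: 0.292
finger_force: 30.0
```

```bash
python3 -m inch '{"translation": [[3,10,0],[6,18,0],[7,27,0],[7,27,0],[7,27,0],[7,27,0],[7,27,0],[7,27,0],[7,27,0],[7,27,0]], "delta_rot": [[0,0,-0.007],[0,0,-0.007],[0,0,-0.007],[0,0,-0.007],[0,0,-0.007],[0,0,-0.007],[0,0,-0.007],[0,0,0],[0,0,0],[0,0,0]], "gripper": [20,20,20,20,20,20,20,20,20,20]}'
python3 -m inch '{"translation": [[7,27,0],[7,27,0],[7,27,0],[5,20,0],[3,12,0],[1.3,6.3,0],[0,0,0],[0,0,-10],[0,0,-10],[0,0,-10]], "delta_rot": [[0,0,0],[0,0,0],[0,0,0],[0,0,0],[0,0,0],[0,0,0],[0,0,0],[0,0,0],[0,0,0],[0,0,0]], "gripper": [20,20,20,20,20,20,20,20,20,20]}'
python3 -m inch '{"translation": [[0,0,-10],[0,0,-10],[0,0,-10],[0,0,-8],[0,0,-6],[0,0,-4],[0,0,-2.5],[0,0,-2],[0,0,-0.5],[0,0,0]], "delta_rot": [[0,0,0],[0,0,0],[0,0,0],[0,0,0],[0,0,0],[0,0,0],[0,0,0],[0,0,0],[0,0,0],[0,0,0]], "gripper": [20,20,20,20,20,20,20,20,20,20]}'
```

```text
clock: 17.42
ee_pos: [0.6142, -0.1008, 0.1291]
tcp_rot: [[0.265, 0.964, -0.002], [0.964, -0.265, 0.001], [0.0, -0.002, -1.0]]
ft_force: [-0.3, -0.8, -2.6]
finger_gap: 0.298
finger_force: 30.0
clock: 18.25
ee_pos: [0.6445, 0.0148, 0.0988]
tcp_rot: [[0.266, 0.964, -0.001], [0.964, -0.266, -0.0], [-0.0, -0.001, -1.0]]
ft_force: [-0.7, -0.2, -2.6]
finger_gap: 0.294
finger_force: 30.0
clock: 19.08
ee_pos: [0.6454, 0.0161, 0.0474]
tcp_rot: [[0.265, 0.964, 0.0], [0.964, -0.265, 0.0], [0.0, 0.0, -1.0]]
ft_force: [0.1, 1.2, -3.1]
finger_gap: 0.293
finger_force: 30.0
```

```bash
python3 -m inch '{"translation": [[0,0,-1],[0,0,-0.7],[0,0,0],[0,0,0],[0,0,0],[0,0,0],[0,0,0],[0,0,0],[0,0,5],[0,0,10]], "delta_rot": [[0,0,0],[0,0,0],[0,0,0],[0,0,0],[0,0,0],[0,0,0],[0,0,0],[0,0,0],[0,0,0],[0,0,0]], "gripper": [20,20,20,25,32,45,60,60,60,60]}'
python3 -m inch '{"translation": [[0,0,15],[0,0,20],[0,0,20],[0,0,20],[0,0,20],[0,0,20],[0,0,20],[0,0,10],[0,0,0],[0,0,0]], "delta_rot": [[0,0,0],[0,0,0],[0,0,0],[0,0,0],[0,0,0],[0,0,0],[0,0,0],[0,0,0],[0,0,0],[0,0,0]], "gripper": [60,60,60,60,60,60,60,60,60,60]}'
python3 -m inch '{"translation": [[-4,-10,0],[-7,-20,0],[-10,-30,0],[-12,-35,0],[-12,-35,0],[-12,-35,0],[-12,-35,0],[-12,-35,0],[-12,-35,0],[-12,-35,0]], "delta_rot": [[0,0,0],[0,0,0],[0,0,0],[0,0,0],[0,0,0],[0,0,0],[0,0,0],[0,0,0],[0,0,0],[0,0,0]], "gripper": [70,70,70,70,70,70,70,70,70,70]}'
python3 -m inch '{"translation": [[-12,-15,0],[-10,-8,0],[0,0,0],[0,0,0],[0,0,0],[0,0,0],[0,0,0],[0,0,0],[0,0,0],[0,0,0]], "delta_rot": [[0,0,0],[0,0,0],[0,0,0],[0,0,0],[0,0,0],[0,0,0],[0,0,0],[0,0,0],[0,0,0],[0,0,0]], "gripper": [70,70,70,70,70,70,70,70,70,70]}'
python3 - <<'E'
from meas import *
c=cam("wrist"); save(c,"w4.png",k=1.42); np.savez("w4.npz",**{k:np.asarray(v) for k,v in c.items()})
H,S,V=hsv(c); Z=cloud(c)[...,2]
Y=(abs(H-26)<9)&(S>130)&(V>50)
for a in(.502,-.304),(.485,-.366):
    m=seg(Y&(Z>.034)&(Z<.05),proj(c,[*a,.042])[0]); print("rail",wrect(c,m,.042))
m=seg((Z>.035)&(Z<.05)&(V<70),proj(c,[.494,-.332,.042])[0]); print("roller",wrect(c,m,.042))
m=seg((V<150)&(S<60)&(Z<.03),proj(c,[.439,-.317,.008])[0]); print("disc",wrect(c,m,.008))
m=seg((V<150)&(S<60)&(Z<.03),proj(c,[.551,-.348,.008])[0]); print("square",wrect(c,m,.008))
t=cam("top"); save(t,"t4.png",(280,120,440,240),4)
E
```

```text
clock: 19.92
ee_pos: [0.6442, 0.0161, 0.0599]
tcp_rot: [[0.265, 0.964, -0.002], [0.964, -0.265, 0.0], [-0.0, -0.002, -1.0]]
ft_force: [-0.0, 0.0, 0.5]
finger_gap: 0.678
finger_force: 0.0
clock: 20.75
ee_pos: [0.6453, 0.016, 0.206]
tcp_rot: [[0.265, 0.964, 0.001], [0.964, -0.265, -0.0], [0.0, 0.001, -1.0]]
ft_force: [-0.3, -0.6, -0.2]
finger_gap: 0.683
finger_force: 0.0
clock: 21.58
ee_pos: [0.5378, -0.2905, 0.2037]
tcp_rot: [[0.265, 0.964, -0.003], [0.964, -0.265, 0.002], [0.001, -0.003, -1.0]]
ft_force: [0.1, 0.4, 0.5]
finger_gap: 0.793
finger_force: 0.0
clock: 22.42
ee_pos: [0.5185, -0.3115, 0.2055]
tcp_rot: [[0.264, 0.965, 0.0], [0.965, -0.264, 0.0], [0.0, 0.0, -1.0]]
ft_force: [-0.9, 0.5, -0.3]
finger_gap: 0.796
finger_force: 0.0
rail [ 504.5 -298.2    8.1  176.8   74.7]
rail [ 501.8 -370.1    9.6  140.    74.1]
roller [ 495.1 -332.6   47.1   44.    74.7]
disc [ 438.6 -318.4   48.9   49.6   74.7]
square [ 550.3 -349.6   47.8   50.3   74.7]
```

View pics/w4.png

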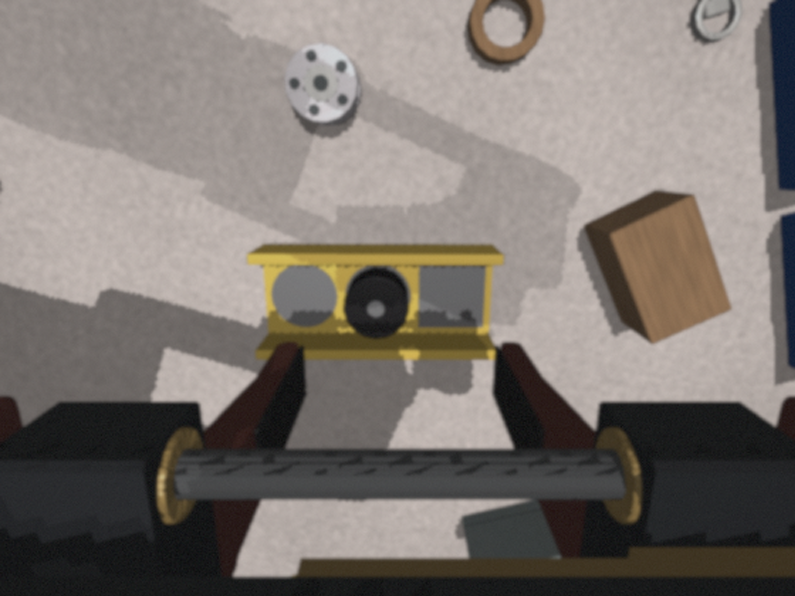

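View pics/t4.png

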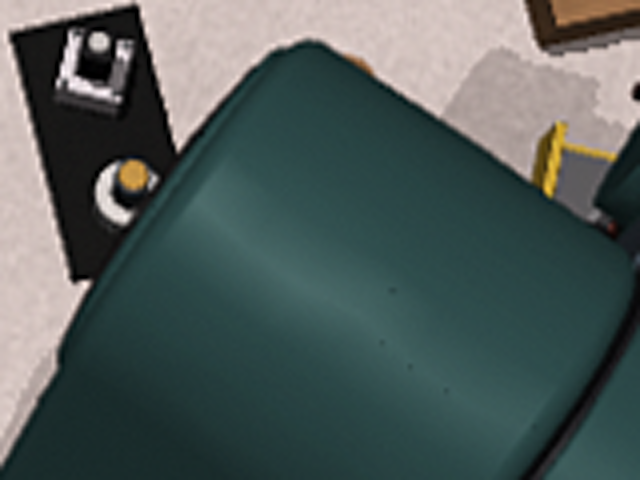

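Both parts stand upright on the mat, and the tray holds only the roller, at (377,300). Now the roller.

```bash
python3 -m inch '{"translation": [[-6,-5,-4],[-8,-7,-8],[-7,-6,-14],[-2.7,-2.9,-16],[0,0,-16],[0,0,-16],[0,0,-16],[0,0,-14],[0,0,-10],[0,0,-6]], "delta_rot": [[0,0,0],[0,0,0],[0,0,0],[0,0,0],[0,0,0],[0,0,0],[0,0,0],[0,0,0],[0,0,0],[0,0,0]], "gripper": [70,70,70,70,70,70,70,70,70,70]}'
python3 -m inch '{"translation": [[0,0,0],[0,0,-10],[0,0,-12],[0,0,-12],[0,0,-12],[0,0,-10],[0,0,-8],[0,0,-4],[0,0,-2.5],[0,0,0]], "delta_rot": [[0,0,0],[0,0,0],[0,0,0],[0,0,0],[0,0,0],[0,0,0],[0,0,0],[0,0,0],[0,0,0],[0,0,0]], "gripper": [70,70,70,70,70,70,70,70,70,70]}'
python3 -m inch '{"translation": [[0,0,0],[0,0,0],[0,0,0],[0,0,0],[0,0,0],[0,0,0],[0,0,0],[0,0,0],[0,0,0],[0,0,0]], "delta_rot": [[0,0,0],[0,0,0],[0,0,0],[0,0,0],[0,0,0],[0,0,0],[0,0,0],[0,0,0],[0,0,0],[0,0,0]], "gripper": [60,52,42,42,42,42,42,42,42,42]}'
python3 -m inch '{"translation": [[0,0,3],[0,0,6],[0,0,10],[0,0,15],[0,0,20],[0,0,20],[0,0,20],[0,0,15],[0,0,8],[0,0,3]], "delta_rot": [[0,0,0],[0,0,0],[0,0,0],[0,0,0],[0,0,0],[0,0,0],[0,0,0],[0,0,0],[0,0,0],[0,0,0]], "gripper": [42,42,42,42,42,42,42,42,42,42]}'
```

```text
clock: 23.35
ee_pos: [0.4929, -0.3327, 0.0836]
tcp_rot: [[0.265, 0.964, -0.002], [0.964, -0.265, 0.002], [0.001, -0.003, -1.0]]
ft_force: [0.2, 0.7, 0.3]
finger_gap: 0.801
finger_force: 0.0
clock: 24.18
ee_pos: [0.4943, -0.3327, 0.0144]
tcp_rot: [[0.265, 0.964, -0.001], [0.964, -0.265, 0.001], [0.0, -0.001, -1.0]]
ft_force: [-0.5, 0.6, -0.4]
finger_gap: 0.802
finger_force: 0.0
clock: 25.02
ee_pos: [0.4948, -0.3331, 0.0154]
tcp_rot: [[0.265, 0.964, 0.001], [0.964, -0.265, -0.001], [-0.0, 0.001, -1.0]]
ft_force: [0.2, 0.9, 5.9]
finger_gap: 0.546
finger_force: 30.0
clock: 25.85
ee_pos: [0.4952, -0.3335, 0.1369]
tcp_rot: [[0.265, 0.964, 0.002], [0.964, -0.265, -0.002], [-0.001, 0.003, -1.0]]
ft_force: [-0.4, 0.3, -0.8]
finger_gap: 0.541
finger_force: 30.0
```

```bash
python3 -m inch '{"translation": [[-1,10,0],[-2,20,0],[-3,30,0],[-3,36,0],[-3,36,0],[-3,36,0],[-3,36,0],[-3,36,0],[-3,36,0],[-3,36,0]], "delta_rot": [[0,0,0],[0,0,0],[0,0,0],[0,0,0],[0,0,0],[0,0,0],[0,0,0],[0,0,0],[0,0,0],[0,0,0]], "gripper": [42,42,42,42,42,42,42,42,42,42]}'
python3 -m inch '{"translation": [[-3,36,0],[-3,36,0],[-3,36,0],[-3,36,0],[-3,36,0],[-3,36,0],[-3,36,0],[-2,30,0],[0,20,0],[0,10,0]], "delta_rot": [[0,0,0],[0,0,0],[0,0,0],[0,0,0],[0,0,0],[0,0,0],[0,0,0],[0,0,0],[0,0,0],[0,0,0]], "gripper": [42,42,42,42,42,42,42,42,42,42]}'
python3 -m inch '{"translation": [[0,22,0],[0,6,0],[0,0,0],[0,0,0],[0,0,0],[0,0,0],[0,0,0],[0,0,0],[0,0,0],[0,0,0]], "delta_rot": [[0,0,0],[0,0,0],[0,0,0],[0,0,0],[0,0,0],[0,0,0],[0,0,0],[0,0,0],[0,0,0],[0,0,0]], "gripper": [42,42,42,42,42,42,42,42,42,42]}'
python3 - <<'E'
from meas import *
c=cam("wrist"); save(c,"w5.png",k=1.42); print(proj(c,[.4445,.320,.004])*1.42)
E
```

```text
clock: 26.68
ee_pos: [0.4654, -0.0185, 0.1338]
tcp_rot: [[0.265, 0.964, -0.003], [0.964, -0.265, 0.001], [0.0, -0.003, -1.0]]
ft_force: [0.9, 0.3, -1.8]
finger_gap: 0.543
finger_force: 30.0
clock: 27.52
ee_pos: [0.4427, 0.2935, 0.1338]
tcp_rot: [[0.262, 0.965, -0.002], [0.965, -0.262, -0.0], [-0.001, -0.002, -1.0]]
ft_force: [0.7, -0.2, -0.2]
finger_gap: 0.543
finger_force: 30.0
clock: 28.35
ee_pos: [0.4445, 0.3189, 0.135]
tcp_rot: [[0.265, 0.964, 0.0], [0.964, -0.265, 0.0], [0.0, -0.0, -1.0]]
ft_force: [1.1, -0.4, -0.7]
finger_gap: 0.542
finger_force: 30.0
[[398.59745401 281.13076705]]
```

View pics/w5.png

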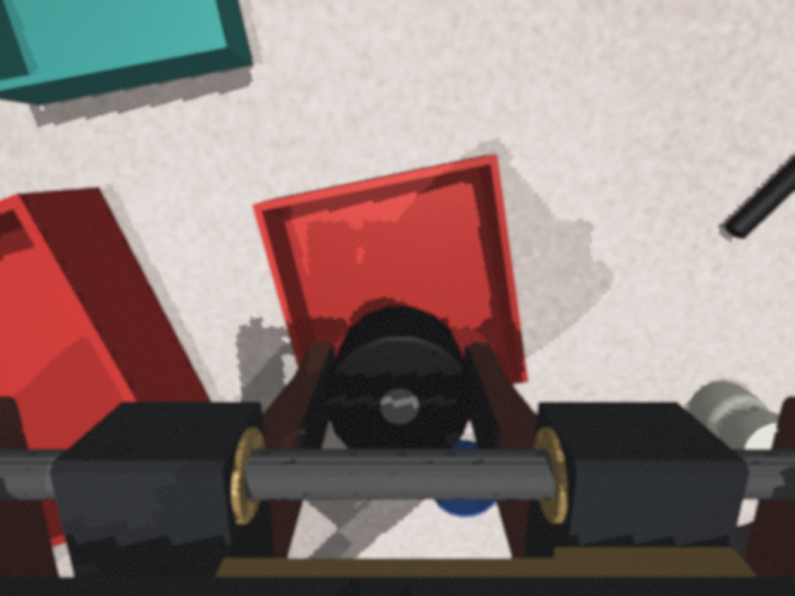

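The roller is above the smaller red box, whose floor centre is at (398,281). Lowering it.

```bash
python3 -m inch '{"translation": [[0,0,-6],[0,0,-12],[0,0,-18],[0,0,-18],[0,0,-18],[0,0,-16],[0,0,-12],[0,0,-8],[0,0,-4],[0,0,-2]], "delta_rot": [[0,0,0],[0,0,0],[0,0,0],[0,0,0],[0,0,0],[0,0,0],[0,0,0],[0,0,0],[0,0,0],[0,0,0]], "gripper": [42,42,42,42,42,42,42,42,42,42]}'
python3 -m inch '{"translation": [[0,0,-3],[0,0,-3],[0,0,-2],[0,0,-1],[0,0,0],[0,0,0],[0,0,0],[0,0,0],[0,0,0],[0,0,0]], "delta_rot": [[0,0,0],[0,0,0],[0,0,0],[0,0,0],[0,0,0],[0,0,0],[0,0,0],[0,0,0],[0,0,0],[0,0,0]], "gripper": [42,42,42,42,42,42,42,42,42,42]}'
```

```text
clock: 29.23
ee_pos: [0.4442, 0.319, 0.0203]
tcp_rot: [[0.265, 0.964, -0.001], [0.964, -0.265, -0.0], [-0.001, -0.001, -1.0]]
ft_force: [0.9, 0.5, -1.3]
finger_gap: 0.543
finger_force: 30.0
clock: 30.07
ee_pos: [0.4445, 0.3191, 0.012]
tcp_rot: [[0.265, 0.964, 0.0], [0.964, -0.265, 0.0], [0.0, -0.0, -1.0]]
ft_force: [0.9, 1.0, -1.5]
finger_gap: 0.538
finger_force: 30.0
```

```bash
python3 -m inch '{"translation": [[0,0,-0.8],[0,0,0],[0,0,0],[0,0,0],[0,0,0],[0,0,0],[0,0,3],[0,0,8],[0,0,15],[0,0,25]], "delta_rot": [[0,0,0],[0,0,0],[0,0,0],[0,0,0],[0,0,0],[0,0,0],[0,0,0],[0,0,0],[0,0,0],[0,0,0]], "gripper": [46,50,55,62,62,62,62,62,62,62]}'
python3 -m inch '{"translation": [[0,0,30],[0,0,30],[0,0,30],[0,0,30],[0,0,15],[3,-10,5],[3,-20,0],[3,-30,0],[3,-36,0],[3,-36,0]], "delta_rot": [[0,0,0],[0,0,0],[0,0,0],[0,0,0],[0,0,0],[0,0,0],[0,0,0],[0,0,0],[0,0,0],[0,0,0]], "gripper": [62,62,62,62,62,70,70,70,70,70]}'
python3 - <<'E'
from meas import *
c=cam("top"); W=cloud(c).reshape(-1,3); m=(abs(W[:,0]-.4445)<.05)&(abs(W[:,1]-.32)<.05)&(W[:,2]>.025)&(W[:,2]<.06)
print(m.sum(),W[m].mean(0).round(4),W[m][:,2].std()); save(c,"t5.png",(160,160,260,240),6)
E
python3 -m inch '{"translation": [[3,-36,0],[3,-36,0],[3,-36,0],[3,-36,0],[3,-36,0],[3,-36,0],[3,-36,0],[3,-30,0],[3,-20,0],[2,-10,0]], "delta_rot": [[0,0,0],[0,0,0],[0,0,0],[0,0,0],[0,0,0],[0,0,0],[0,0,0],[0,0,0],[0,0,0],[0,0,0]], "gripper": [70,70,70,70,70,70,70,70,70,70]}'
python3 -m inch '{"translation": [[4,-16,0],[2,-6,0],[0,0,0],[0,0,0],[0,0,0],[0,0,0],[0,0,0],[0,0,0],[0,0,0],[0,0,0]], "delta_rot": [[0,0,0],[0,0,0],[0,0,0],[0,0,0],[0,0,0],[0,0,0],[0,0,0],[0,0,0],[0,0,0],[0,0,0]], "gripper": [70,70,70,70,70,70,70,70,70,70]}'
python3 - <<'E'
from meas import *
c=cam("wrist"); save(c,"w6.png",k=1.42); H,S,V=hsv(c); Z=cloud(c)[...,2]
n=proj(c,[.5015,-.1797,.034])[0]; print(n)
m=seg((Z>.028)&(Z<.05)&(V>60)&(S<70),n); print("pulley",wrect(c,m,.034))
E
```

```text
clock: 30.9
ee_pos: [0.443, 0.3183, 0.0615]
tcp_rot: [[0.265, 0.964, -0.004], [0.964, -0.265, -0.002], [-0.003, -0.003, -1.0]]
ft_force: [-0.1, 0.5, -0.0]
finger_gap: 0.705
finger_force: 0.0
clock: 31.73
ee_pos: [0.4586, 0.1853, 0.2015]
tcp_rot: [[0.263, 0.965, -0.001], [0.965, -0.263, -0.001], [-0.001, -0.001, -1.0]]
ft_force: [0.3, -1.0, 0.4]
finger_gap: 0.797
finger_force: 0.0
23 [0.4425 0.3389 0.0372] 0.0022243984224761077
clock: 32.62
ee_pos: [0.4879, -0.1277, 0.2015]
tcp_rot: [[0.267, 0.964, -0.001], [0.964, -0.267, -0.0], [-0.001, -0.001, -1.0]]
ft_force: [-0.1, -0.4, -1.0]
finger_gap: 0.794
finger_force: 0.0
clock: 33.45
ee_pos: [0.4944, -0.1466, 0.2022]
tcp_rot: [[0.264, 0.964, -0.0], [0.964, -0.264, 0.0], [0.0, -0.0, -1.0]]
ft_force: [0.0, -0.9, 1.3]
finger_gap: 0.801
finger_force: 0.0
[296.06871468 218.29506188]
pulley [ 501.5 -177.6   47.7   46.8   74.6]
```

View pics/w6.png

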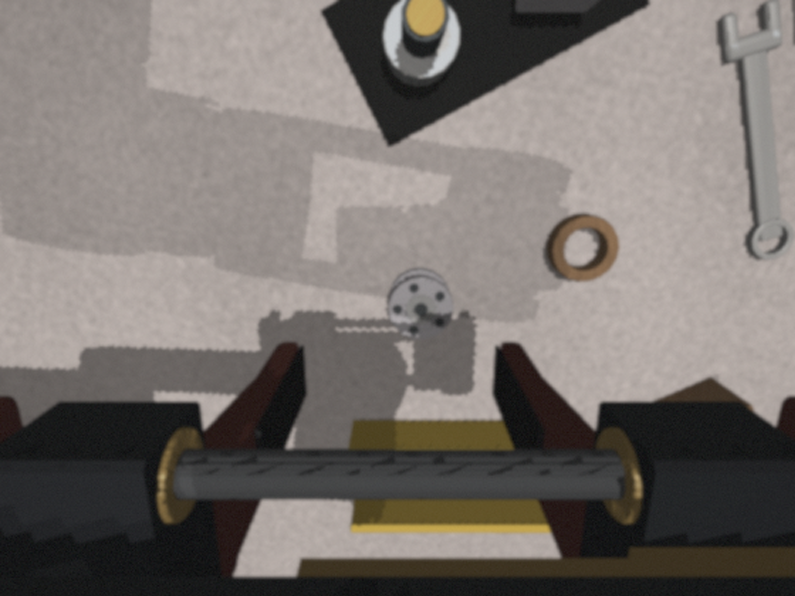

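The pulley at (420,302), with its bore and five holes, has clear space for the fingers. The ring at (583,247) is well outside.

```bash
python3 -m inch '{"translation": [[2,-8,-4],[2,-10,-8],[2,-9,-14],[1,-4.7,-18],[0,0,-20],[0,0,-20],[0,0,-20],[0,0,-18],[0,0,-14],[0,0,-8]], "delta_rot": [[0,0,0],[0,0,0],[0,0,0],[0,0,0],[0,0,0],[0,0,0],[0,0,0],[0,0,0],[0,0,0],[0,0,0]], "gripper": [70,70,70,70,70,70,70,70,70,70]}'
python3 -m inch '{"translation": [[0,0,-8],[0,0,-10],[0,0,-10],[0,0,-8],[0,0,-6],[0,0,-5],[0,0,-3],[0,0,-2],[0,0,-1],[0,0,0]], "delta_rot": [[0,0,0],[0,0,0],[0,0,0],[0,0,0],[0,0,0],[0,0,0],[0,0,0],[0,0,0],[0,0,0],[0,0,0]], "gripper": [70,70,70,70,70,70,70,70,70,70]}'
python3 -m inch '{"translation": [[0,0,0],[0,0,0],[0,0,0],[0,0,0],[0,0,0],[0,0,0],[0,0,0],[0,0,0],[0,0,0],[0,0,0]], "delta_rot": [[0,0,0],[0,0,0],[0,0,0],[0,0,0],[0,0,0],[0,0,0],[0,0,0],[0,0,0],[0,0,0],[0,0,0]], "gripper": [60,52,42,42,42,42,42,42,42,42]}'
python3 - <<'E'
from meas import *
c=cam("wrist"); H,S,V=hsv(c); W=cloud(c); 
m=(np.hypot(W[...,0]-.5015,W[...,1]+.178)<.04)&(W[...,2]>.028)&(W[...,2]<.04)
print(m.sum(), proj(c,[.5015,-.1783,.034])*1.42); save(c,"w7.png",k=1.42)
c=cam("scene"); W=cloud(c).reshape(-1,3); m=(abs(W[:,0]-.4445)<.05)&(abs(W[:,1]-.32)<.05)&(W[:,2]>.03)&(W[:,2]<.06)
P=W[m]; print(m.sum(),P.mean(0).round(4),P[:,2].std().round(4),np.ptp(P,axis=0).round(3)); u=proj(c,[.4445,.32,.03])[0].astype(int); save(c,"s5.png",(u[0]-50,u[1]-40,u[0]+50,u[1]+40),5)
E
```

```text
clock: 34.33
ee_pos: [0.5003, -0.179, 0.0557]
tcp_rot: [[0.265, 0.964, -0.003], [0.964, -0.265, 0.001], [0.0, -0.003, -1.0]]
ft_force: [0.6, 0.2, -0.8]
finger_gap: 0.793
finger_force: 0.0
clock: 35.17
ee_pos: [0.5015, -0.1786, 0.0052]
tcp_rot: [[0.265, 0.964, 0.0], [0.964, -0.265, -0.0], [-0.0, 0.0, -1.0]]
ft_force: [0.3, 0.3, -0.5]
finger_gap: 0.8
finger_force: 0.0
clock: 36.0
ee_pos: [0.5016, -0.1786, 0.0053]
tcp_rot: [[0.265, 0.964, 0.0], [0.964, -0.265, -0.0], [-0.0, 0.0, -1.0]]
ft_force: [0.0, 0.2, 4.3]
finger_gap: 0.536
finger_force: 30.0
8121 [[398.42972662 407.69573202]]
166 [0.4453 0.3133 0.0364] 0.0022 [0.047 0.05  0.01 ]
```

View pics/s5.png

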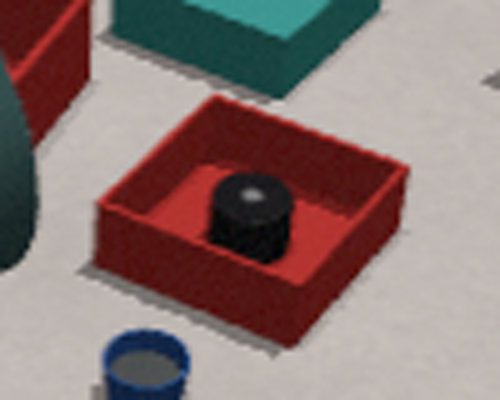

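The roller stands upright in the box at (252,215). The pulley is gripped, so I'll measure how it sits relative to the TCP, then lift and carry it.

```bash
python3 -m inch '{"translation": [[0,0,3],[0,0,6],[0,0,10],[0,0,15],[0,0,20],[0,0,15],[0,0,8],[0,0,3],[0,0,0],[0,0,0]], "delta_rot": [[0,0,0],[0,0,0],[0,0,0],[0,0,0],[0,0,0],[0,0,0],[0,0,0],[0,0,0],[0,0,0],[0,0,0]], "gripper": [42,42,42,42,42,42,42,42,42,42]}'
python3 - <<'E'
from meas import *
c=cam("wrist"); save(c,"w8.png",k=1.42); s=robot.read_state(); T=s["ee_pos"]; R=s["tcp_rot"]
W=cloud(c); zt=T[2]-.0053+.034; m=(abs(W[...,2]-zt)<.006)&(np.hypot(W[...,0]-T[0],W[...,1]-T[1])<.035)
L=(W[m]-T)@R*1000
print(T,m.sum(),np.percentile(L,[1,50,99],axis=0).round(1)); print(proj(c,[*T[:2],zt])*1.42)
E
```

```text
clock: 36.93
ee_pos: [0.5011, -0.1784, 0.0848]
tcp_rot: [[0.265, 0.964, -0.001], [0.964, -0.265, 0.0], [0.0, -0.001, -1.0]]
ft_force: [-0.1, 0.0, -0.8]
finger_gap: 0.54
finger_force: 30.0
[ 0.5008413  -0.1782577   0.08447564] 8128 [[-13.7 -29.8 -33.9]
 [  5.6   0.2 -29.2]
 [ 23.3  29.7 -23.3]]
[[398.21715817 407.87203145]]
```

View pics/w8.png

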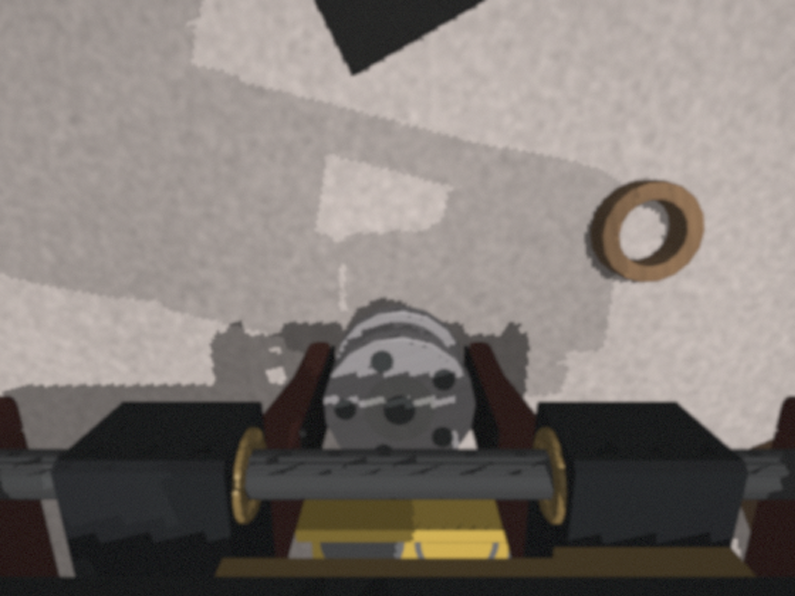

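The pulley's bore at (399,410) matches the projected TCP (398,408), so it is held centred. Moving it over the middle place.

```bash
python3 -m inch '{"translation": [[-0.5,-8,0],[-0.9,-16,0],[-1,-24,0],[-1,-28,0],[-1,-28,0],[-1,-24,0],[-1,-16,0],[0,-8,0],[0,-2.4,0],[0,0,0]], "delta_rot": [[0,0,0],[0,0,0],[0,0,0],[0,0,0],[0,0,0],[0,0,0],[0,0,0],[0,0,0],[0,0,0],[0,0,0]], "gripper": [42,42,42,42,42,42,42,42,42,42]}'
python3 -m inch '{"translation": [[0,0,0],[0,0,0],[0,0,-5],[0,0,-10],[0,0,-12],[0,0,-10],[0,0,-5],[0,0,0],[0,0,0],[0,0,0]], "delta_rot": [[0,0,0],[0,0,0],[0,0,0],[0,0,0],[0,0,0],[0,0,0],[0,0,0],[0,0,0],[0,0,0],[0,0,0]], "gripper": [42,42,42,42,42,42,42,42,42,42]}'
python3 - <<'E'
from meas import *
c=cam("wrist"); s=robot.read_state(); print(s["ee_pos"]); H,S,V=hsv(c); Z=cloud(c)[...,2]; save(c,"w9.png",k=1.42)
Y=(abs(H-26)<9)&(S>130)&(V>50)
m=seg(Y&(Z>.034)&(Z<.05),proj(c,[.5043,-.298,.042])[0]); print("rail",wrect(c,m,.042))
E
```

```text
clock: 37.82
ee_pos: [0.4947, -0.3327, 0.0846]
tcp_rot: [[0.265, 0.964, -0.001], [0.964, -0.265, 0.001], [0.001, -0.001, -1.0]]
ft_force: [-0.7, 0.7, -1.2]
finger_gap: 0.536
finger_force: 30.0
clock: 38.65
ee_pos: [0.4952, -0.3331, 0.0432]
tcp_rot: [[0.265, 0.964, 0.0], [0.964, -0.265, -0.0], [-0.0, 0.0, -1.0]]
ft_force: [0.3, 0.4, -1.2]
finger_gap: 0.537
finger_force: 30.0
[ 0.49535177 -0.33327809  0.04341008]
rail [ 504.6 -297.6    9.3  177.5   74.6]
```

View pics/w9.png

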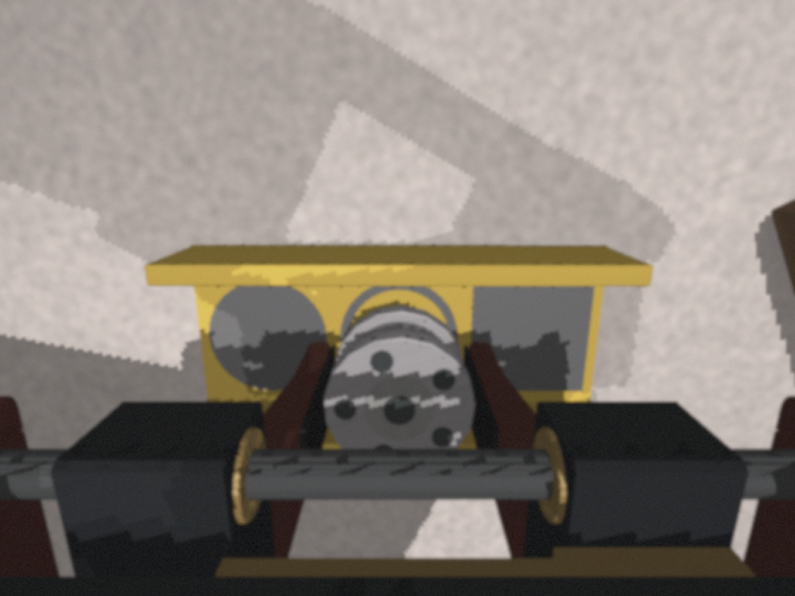

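The tray spans columns 147–652 (middle 399.5), and the pulley at 399 is centred over it. Lowering and releasing.

```bash
python3 -m inch '{"translation": [[0,0.4,-4],[0,0,-7],[0,0,-7],[0,0,-5],[0,0,-3],[0,0,-2],[0,0,-1.5],[0,0,0],[0,0,0],[0,0,0]], "delta_rot": [[0,0,0],[0,0,0],[0,0,0],[0,0,0],[0,0,0],[0,0,0],[0,0,0],[0,0,0],[0,0,0],[0,0,0]], "gripper": [42,42,42,42,42,42,42,42,42,42]}'
python3 -m inch '{"translation": [[0,0,0],[0,0,0],[0,0,0],[0,0,0],[0,0,0],[0,0,0],[0,0,3],[0,0,8],[0,0,15],[0,0,20]], "delta_rot": [[0,0,0],[0,0,0],[0,0,0],[0,0,0],[0,0,0],[0,0,0],[0,0,0],[0,0,0],[0,0,0],[0,0,0]], "gripper": [45,47,50,55,62,62,62,62,62,62]}'
python3 -m inch '{"translation": [[0,0,20],[0,0,20],[0,0,20],[0,0,20],[0,0,20],[0,0,20],[0,0,10],[0,0,0],[0,0,0],[0,0,0]], "delta_rot": [[0,0,0],[0,0,0],[0,0,0],[0,0,0],[0,0,0],[0,0,0],[0,0,0],[0,0,0],[0,0,0],[0,0,0]], "gripper": [62,62,62,62,62,62,62,62,62,62]}'
python3 - <<'E'
from meas import *
c=cam("wrist"); s=robot.read_state(); print(s["ee_pos"]); H,S,V=hsv(c); Z=cloud(c)[...,2]; save(c,"w10.png",k=1.42)
Y=(abs(H-26)<9)&(S>130)&(V>50)
m=seg(Y&(Z>.034)&(Z<.05),proj(c,[.5043,-.298,.042])[0]); print("rail",wrect(c,m,.042))
m=seg((Z>.037)&(Z<.05)&(S<80)&(V>50),proj(c,[.495,-.332,.042])[0]); print("pulley",wrect(c,m,.042))
E
```

```text
clock: 39.53
ee_pos: [0.4952, -0.3327, 0.0138]
tcp_rot: [[0.265, 0.964, 0.0], [0.964, -0.265, -0.0], [-0.0, 0.0, -1.0]]
ft_force: [-0.8, 0.1, -0.2]
finger_gap: 0.536
finger_force: 30.0
clock: 40.37
ee_pos: [0.4942, -0.3318, 0.0595]
tcp_rot: [[0.265, 0.964, -0.002], [0.964, -0.265, 0.002], [0.001, -0.002, -1.0]]
ft_force: [-0.7, 0.1, 0.1]
finger_gap: 0.707
finger_force: 0.0
clock: 41.2
ee_pos: [0.4944, -0.332, 0.1886]
tcp_rot: [[0.265, 0.964, -0.001], [0.964, -0.265, 0.001], [0.001, -0.002, -1.0]]
ft_force: [-0.8, -0.5, 0.5]
finger_gap: 0.706
finger_force: 0.0
[ 0.494245  -0.3318995  0.1882518]
rail [ 504.5 -298.7    8.3  176.4   74.6]
pulley [ 494.7 -332.2   46.5   47.1   29.6]
```

View pics/w10.png

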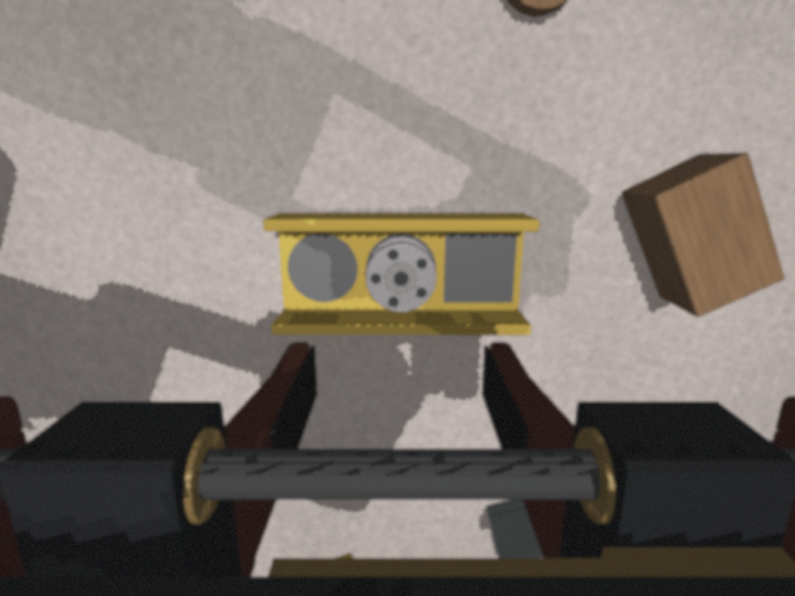

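The pulley sits centred and upright in the middle place at (400,278). That was the 14th picture, so everything from here is numeric. Next I'll measure the pads and go back for the motor.

```bash
python3 - <<'E'
from meas import *
c=cam("wrist"); H,S,V=hsv(c); Z=cloud(c)[...,2]
for a in(.439,-.317),(.551,-.348):
    m=seg((S<60)&(Z<.03)&(V>40),proj(c,[*a,.008])[0]); print(m.sum(),wrect(c,m,.008))
E
python3 -m inch '{"translation": [[2,10,0],[4,20,0],[6,30,0],[6,36,0],[6,36,0],[6,36,0],[6,36,0],[6,36,0],[5,30,0],[3,20,0]], "delta_rot": [[0,0,0],[0,0,0],[0,0,0],[0,0,0],[0,0,0],[0,0,0],[0,0,0],[0,0,0],[0,0,0],[0,0,0]], "gripper": [70,70,70,70,70,70,70,70,70,70]}'
python3 -m inch '{"translation": [[2,10,0],[0,0,0],[0,0,0],[0,0,0],[0,0,0],[0,0,0],[0,0,0],[0,0,0],[0,0,0],[0,0,0]], "delta_rot": [[0,0,0],[0,0,0],[0,0,0],[0,0,0],[0,0,0],[0,0,0],[0,0,0],[0,0,0],[0,0,0],[0,0,0]], "gripper": [70,70,70,70,70,70,70,70,70,70]}'
python3 - <<'E'
from meas import *
c=cam("wrist"); s=robot.read_state(); print(s["ee_pos"]); Z=cloud(c)[...,2]
for a in(.5475,-.005),(.6454,.016):
    m=seg((Z>.074)&(Z<.095),proj(c,[*a,.083])[0]); print(m.sum(),wrect(c,m,.083))
E
```

```text
1755 [ 438.4 -317.4   49.3   49.5   74.6]
2275 [ 550.6 -348.8   50.4   50.5   74.6]
clock: 42.13
ee_pos: [0.5444, -0.0388, 0.1889]
tcp_rot: [[0.263, 0.965, -0.002], [0.965, -0.263, 0.001], [0.001, -0.002, -1.0]]
ft_force: [0.6, -0.4, 0.3]
finger_gap: 0.798
finger_force: 0.0
clock: 42.97
ee_pos: [0.5471, -0.0328, 0.1897]
tcp_rot: [[0.265, 0.964, -0.0], [0.964, -0.265, -0.0], [-0.0, 0.0, -1.0]]
ft_force: [-1.1, -0.1, 0.3]
finger_gap: 0.794
finger_force: 0.0
[ 0.54703202 -0.03268473  0.18964306]
765 [547.   -5.1  25.   24.8  29.6]
1159 [642.4  15.1  24.8  26.9  74.6]
```

```bash
python3 -m inch '{"translation": [[0.2,6,0],[0,10,-4],[0,8,-8],[0,3.6,-12],[0,0,-14],[0,0,-16],[0,0,-16],[0,0,-14],[0,0,-10],[0,0,-6]], "delta_rot": [[0,0,0],[0,0,0],[0,0,0],[0,0,0],[0,0,0],[0,0,0],[0,0,0],[0,0,0],[0,0,0],[0,0,0]], "gripper": [70,70,70,70,70,70,70,70,70,70]}'
python3 -m inch '{"translation": [[0,0,-6],[0,0,-8],[0,0,-10],[0,0,-8],[0,0,-6],[0,0,-4],[0,0,-2],[0,0,0],[0,0,0],[0,0,0]], "delta_rot": [[0,0,0],[0,0,0],[0,0,0],[0,0,0],[0,0,0],[0,0,0],[0,0,0],[0,0,0],[0,0,0],[0,0,0]], "gripper": [70,70,70,70,70,70,70,70,70,60]}'
python3 -m inch '{"translation": [[0,0,0],[0,0,0],[0,0,0],[0,0,0],[0,0,0],[0,0,0],[0,0,0],[0,0,0],[0,0,0],[0,0,0]], "delta_rot": [[0,0,0],[0,0,0],[0,0,0],[0,0,0],[0,0,0],[0,0,0],[0,0,0],[0,0,0],[0,0,0],[0,0,0]], "gripper": [50,40,30,20,20,20,20,20,20,20]}'
python3 -m inch '{"translation": [[0,0,3],[0,0,6],[0,0,10],[0,0,12],[0,0,12],[0,0,12],[0,0,12],[0,0,10],[0,0,6],[0,0,2]], "delta_rot": [[0,0,0],[0,0,0],[0,0,0],[0,0,0],[0,0,0],[0,0,0],[0,0,0],[0,0,0],[0,0,0],[0,0,0]], "gripper": [20,20,20,20,20,20,20,20,20,20]}'
```

```text
clock: 43.85
ee_pos: [0.5461, -0.004, 0.0879]
tcp_rot: [[0.264, 0.964, -0.003], [0.965, -0.264, 0.001], [-0.0, -0.003, -1.0]]
ft_force: [0.5, -0.2, -0.0]
finger_gap: 0.798
finger_force: 0.0
clock: 44.68
ee_pos: [0.5476, -0.005, 0.0459]
tcp_rot: [[0.265, 0.964, 0.001], [0.964, -0.265, -0.0], [0.0, 0.001, -1.0]]
ft_force: [0.1, 0.4, -0.7]
finger_gap: 0.749
finger_force: 0.0
clock: 45.52
ee_pos: [0.5474, -0.005, 0.0456]
tcp_rot: [[0.265, 0.964, 0.0], [0.964, -0.265, 0.0], [0.0, 0.0, -1.0]]
ft_force: [-0.7, 0.9, -0.5]
finger_gap: 0.29
finger_force: 30.0
clock: 46.35
ee_pos: [0.5479, -0.005, 0.132]
tcp_rot: [[0.265, 0.964, 0.002], [0.964, -0.265, -0.0], [0.0, 0.002, -1.0]]
ft_force: [1.0, -0.1, -3.6]
finger_gap: 0.289
finger_force: 30.0
```

```bash
python3 -m inch '{"translation": [[-3,-10,0],[-6,-18,0],[-8.5,-24,0],[-8.5,-24,0],[-8.5,-24,0],[-8.5,-24,0],[-8.5,-24,0],[-8.5,-24,0],[-8.5,-24,0],[-8.5,-24,0]], "delta_rot": [[0,0,0],[0,0,0],[0,0,0],[0,0,0],[0,0,0],[0,0,0],[0,0,0],[0,0,0],[0,0,0],[0,0,0]], "gripper": [20,20,20,20,20,20,20,20,20,20]}'
python3 -m inch '{"translation": [[-8.5,-24,0],[-8,-24,0],[-7,-22,0],[-5,-14,0],[-3,-8.4,0],[0,0,0],[0,0,0],[0,0,0],[0,0,0],[0,0,0]], "delta_rot": [[0,0,0],[0,0,0],[0,0,0],[0,0,0],[0,0,0],[0,0,0],[0,0,0],[0,0,0],[0,0,0],[0,0,0]], "gripper": [20,20,20,20,20,20,20,20,20,20]}'
python3 - <<'E'
from meas import *
c=cam("wrist"); s=robot.read_state(); T=s["ee_pos"]; print(T); H,S,V=hsv(c); W=cloud(c);Z=W[...,2]
Y=(abs(H-26)<9)&(S>130)&(V>50)
m=seg(Y&(Z>.034)&(Z<.05),proj(c,[.5043,-.298,.042])[0]); print("rail",wrect(c,m,.042))
zt=T[2]-.0426+.034; m=(abs(Z-zt)<.005)&(np.hypot(W[...,0]-T[0],W[...,1]-T[1])<.03)&(V>70)
print(m.sum(),np.percentile((W[m]-T)@s["tcp_rot"]*1000,[2,98],axis=0).round(1))
E
```

```text
clock: 47.18
ee_pos: [0.4685, -0.2263, 0.1298]
tcp_rot: [[0.265, 0.964, -0.002], [0.964, -0.265, 0.001], [0.0, -0.002, -1.0]]
ft_force: [0.2, 0.2, -3.1]
finger_gap: 0.292
finger_force: 30.0
clock: 48.02
ee_pos: [0.4389, -0.3163, 0.1306]
tcp_rot: [[0.264, 0.965, -0.0], [0.965, -0.264, 0.0], [0.0, -0.0, -1.0]]
ft_force: [0.8, -0.2, -3.9]
finger_gap: 0.292
finger_force: 30.0
[ 0.43899625 -0.31648639  0.13063582]
rail [ 504.3 -297.9    9.1  177.1   74.7]
1681 [[  6.3 -19.7   7.2]
 [ 22.6  18.5  12.5]]
```

```bash
python3 -m inch '{"translation": [[0,-0.8,-5],[0,0,-10],[0,0,-12],[0,0,-12],[0,0,-10],[0,0,-9],[0,0,-8],[0,0,-6],[0,0,-3],[0,0,-2]], "delta_rot": [[0,0,0],[0,0,0],[0,0,0],[0,0,0],[0,0,0],[0,0,0],[0,0,0],[0,0,0],[0,0,0],[0,0,0]], "gripper": [20,20,20,20,20,20,20,20,20,20]}'
python3 -m inch '{"translation": [[0,0,-1.5],[0,0,-0.7],[0,0,0],[0,0,0],[0,0,0],[0,0,0],[0,0,0],[0,0,0],[0,0,0],[0,0,0]], "delta_rot": [[0,0,0],[0,0,0],[0,0,0],[0,0,0],[0,0,0],[0,0,0],[0,0,0],[0,0,0],[0,0,0],[0,0,0]], "gripper": [20,20,20,20,20,20,20,20,20,20]}'
```

```text
clock: 48.9
ee_pos: [0.4387, -0.3181, 0.0531]
tcp_rot: [[0.265, 0.964, -0.0], [0.964, -0.265, 0.0], [0.0, -0.0, -1.0]]
ft_force: [0.2, -0.2, -3.2]
finger_gap: 0.291
finger_force: 30.0
clock: 49.73
ee_pos: [0.4388, -0.3182, 0.0514]
tcp_rot: [[0.265, 0.964, -0.0], [0.964, -0.265, -0.0], [-0.0, -0.0, -1.0]]
ft_force: [-0.2, -0.4, -3.8]
finger_gap: 0.289
finger_force: 30.0
```

```bash
python3 -m inch '{"translation": [[0.1,0.7,0],[0,0,-0.5],[0,0,0],[0,0,0],[0,0,0],[0,0,0],[0,0,0],[0,0,0],[0,0,5],[0,0,10]], "delta_rot": [[0,0,0],[0,0,0],[0,0,0],[0,0,0],[0,0,0],[0,0,0],[0,0,0],[0,0,0],[0,0,0],[0,0,0]], "gripper": [20,20,20,24,27,32,45,60,60,60]}'
python3 -m inch '{"translation": [[0,0,15],[0,0,20],[0,0,20],[0,0,20],[0,0,20],[0,0,20],[0,0,20],[0,0,10],[0,0,0],[0,0,0]], "delta_rot": [[0,0,0],[0,0,0],[0,0,0],[0,0,0],[0,0,0],[0,0,0],[0,0,0],[0,0,0],[0,0,0],[0,0,0]], "gripper": [60,60,60,60,60,60,60,60,60,60]}'
python3 -m inch '{"translation": [[6,10,0],[12,18,0],[20,30,0],[22,33,0],[22,33,0],[22,33,0],[22,33,0],[22,33,0],[18,28,0],[12,18,0]], "delta_rot": [[0,0,0],[0,0,0],[0,0,0],[0,0,0],[0,0,0],[0,0,0],[0,0,0],[0,0,0],[0,0,0],[0,0,0]], "gripper": [70,70,70,70,70,70,70,70,70,70]}'
python3 -m inch '{"translation": [[8,20,0],[6,10,0],[0,0,0],[0,0,0],[0,0,0],[0,0,0],[0,0,0],[0,0,0],[0,0,0],[0,0,0]], "delta_rot": [[0,0,0],[0,0,0],[0,0,0],[0,0,0],[0,0,0],[0,0,0],[0,0,0],[0,0,0],[0,0,0],[0,0,0]], "gripper": [70,70,70,70,70,70,70,70,70,70]}'
python3 - <<'E'
from meas import *
c=cam("wrist"); s=robot.read_state(); print(s["ee_pos"]); Z=cloud(c)[...,2]
m=seg((Z>.074)&(Z<.095),proj(c,[.6454,.016,.083])[0]); print(m.sum(),wrect(c,m,.083))
H,S,V=hsv(c); m=seg((Z>.03)&(Z<.05)&(V>60),proj(c,[.64,.038,.037])[0]); print(m.sum(),wrect(c,m,.037))
E
```

```text
clock: 50.57
ee_pos: [0.4382, -0.3169, 0.0656]
tcp_rot: [[0.265, 0.964, -0.002], [0.964, -0.265, 0.001], [0.001, -0.002, -1.0]]
ft_force: [0.1, -0.1, 0.8]
finger_gap: 0.631
finger_force: 0.0
clock: 51.4
ee_pos: [0.439, -0.3175, 0.2114]
tcp_rot: [[0.265, 0.964, 0.001], [0.964, -0.265, -0.001], [-0.001, 0.001, -1.0]]
ft_force: [-1.0, -0.5, -0.1]
finger_gap: 0.685
finger_force: 0.0
clock: 52.23
ee_pos: [0.6173, -0.0441, 0.209]
tcp_rot: [[0.263, 0.965, -0.002], [0.965, -0.263, 0.002], [0.001, -0.003, -1.0]]
ft_force: [-0.0, -0.2, 0.0]
finger_gap: 0.793
finger_force: 0.0
clock: 53.07
ee_pos: [0.6308, -0.0189, 0.2111]
tcp_rot: [[0.265, 0.964, 0.0], [0.964, -0.265, 0.0], [0.0, 0.0, -1.0]]
ft_force: [0.0, -0.1, 0.7]
finger_gap: 0.798
finger_force: 0.0
[ 0.63078702 -0.01881293  0.21104792]
889 [644.3  15.6  25.1  25.4  74.6]
1334 [644.3  15.4  46.7  47.7  74.6]
```

```bash
python3 -m inch '{"translation": [[3,8,-4],[5,12,-8],[4,10,-14],[1.9,4.7,-18],[0,0,-20],[0,0,-20],[0,0,-18],[0,0,-14],[0,0,-8],[0,0,-4]], "delta_rot": [[0,0,0],[0,0,0],[0,0,0],[0,0,0],[0,0,0],[0,0,0],[0,0,0],[0,0,0],[0,0,0],[0,0,0]], "gripper": [70,70,70,70,70,70,70,70,70,70]}'
python3 -m inch '{"translation": [[0,0,-6],[0,0,-7],[0,0,-8],[0,0,-7],[0,0,-5],[0,0,-3],[0,0,-1.5],[0,0,0],[0,0,0],[0,0,0]], "delta_rot": [[0,0,0],[0,0,0],[0,0,0],[0,0,0],[0,0,0],[0,0,0],[0,0,0],[0,0,0],[0,0,0],[0,0,0]], "gripper": [70,70,70,70,70,70,70,70,70,60]}'
python3 -m inch '{"translation": [[0,0,0],[0,0,0],[0,0,0],[0,0,0],[0,0,0],[0,0,0],[0,0,0],[0,0,0],[0,0,0],[0,0,0]], "delta_rot": [[0,0,0],[0,0,0],[0,0,0],[0,0,0],[0,0,0],[0,0,0],[0,0,0],[0,0,0],[0,0,0],[0,0,0]], "gripper": [50,40,30,20,20,20,20,20,20,20]}'
python3 -m inch '{"translation": [[0,0,3],[0,0,6],[0,0,10],[0,0,12],[0,0,12],[0,0,12],[0,0,12],[0,0,10],[0,0,6],[0,0,2]], "delta_rot": [[0,0,0],[0,0,0],[0,0,0],[0,0,0],[0,0,0],[0,0,0],[0,0,0],[0,0,0],[0,0,0],[0,0,0]], "gripper": [20,20,20,20,20,20,20,20,20,20]}'
```

```text
clock: 53.95
ee_pos: [0.6435, 0.0174, 0.0803]
tcp_rot: [[0.264, 0.965, -0.004], [0.965, -0.264, 0.0], [-0.0, -0.004, -1.0]]
ft_force: [0.7, 0.3, 0.2]
finger_gap: 0.792
finger_force: 0.0
clock: 54.78
ee_pos: [0.6451, 0.0162, 0.0458]
tcp_rot: [[0.265, 0.964, 0.001], [0.964, -0.265, -0.0], [0.0, 0.001, -1.0]]
ft_force: [-0.5, 0.4, -0.3]
finger_gap: 0.755
finger_force: 0.0
clock: 55.62
ee_pos: [0.6448, 0.0162, 0.0454]
tcp_rot: [[0.265, 0.964, 0.0], [0.964, -0.265, 0.0], [0.0, -0.0, -1.0]]
ft_force: [0.2, -0.6, -0.4]
finger_gap: 0.3
finger_force: 30.0
clock: 56.45
ee_pos: [0.6456, 0.0162, 0.1322]
tcp_rot: [[0.265, 0.964, 0.002], [0.964, -0.265, -0.0], [0.0, 0.002, -1.0]]
ft_force: [0.0, 0.6, -2.4]
finger_gap: 0.296
finger_force: 30.0
```

```bash
python3 -m inch '{"translation": [[-3,-10,0],[-6,-18,0],[-7,-27,0],[-7,-27,0],[-7,-27,0],[-7,-27,0],[-7,-27,0],[-7,-27,0],[-7,-27,0],[-7,-27,0]], "delta_rot": [[0,0,0],[0,0,0],[0,0,0],[0,0,0],[0,0,0],[0,0,0],[0,0,0],[0,0,0],[0,0,0],[0,0,0]], "gripper": [20,20,20,20,20,20,20,20,20,20]}'
python3 -m inch '{"translation": [[-7,-27,0],[-7,-27,0],[-6,-27,0],[-5,-20,0],[-3,-12,0],[-1.1,-7.4,0],[0,0,0],[0,0,0],[0,0,0],[0,0,0]], "delta_rot": [[0,0,0],[0,0,0],[0,0,0],[0,0,0],[0,0,0],[0,0,0],[0,0,0],[0,0,0],[0,0,0],[0,0,0]], "gripper": [20,20,20,20,20,20,20,20,20,20]}'
python3 -m inch '{"translation": [[0,0,0],[0,0,0],[0,0,0],[0,0,0],[0,0,-4],[0,0,-7],[0,0,-7],[0,0,-4],[0,0,0],[0,0,0]], "delta_rot": [[0,0,0],[0,0,0],[0,0,0],[0,0,0],[0,0,0],[0,0,0],[0,0,0],[0,0,0],[0,0,0],[0,0,0]], "gripper": [20,20,20,20,20,20,20,20,20,20]}'
python3 - <<'E'
from meas import *
c=cam("wrist"); s=robot.read_state(); T=s["ee_pos"]; R=s["tcp_rot"]; print(T,np.degrees(np.arctan2(R[1,1],R[0,1]))); H,S,V=hsv(c); W=cloud(c);Z=W[...,2]
Y=(abs(H-26)<9)&(S>130)&(V>50)
m=seg(Y&(Z>.034)&(Z<.05),proj(c,[.5043,-.298,.042])[0]); print("rail",wrect(c,m,.042))
zt=T[2]-.0424+.034; m=(abs(Z-zt)<.005)&(np.hypot(W[...,0]-T[0],W[...,1]-T[1])<.036)&(V>60)
L=(W[m]-T)@R*1000; print(m.sum(),np.percentile(L,[2,98],axis=0).round(1)); f=L[L[:,0]>15]
b=[(y,np.percentile(f[abs(f[:,1]-y)<3,0],97).round(1)) for y in(-18,-9,0,9,18)]; print("front edge",b)
E
```

```text
clock: 57.28
ee_pos: [0.5781, -0.2294, 0.1295]
tcp_rot: [[0.265, 0.964, -0.002], [0.964, -0.265, 0.001], [0.0, -0.002, -1.0]]
ft_force: [0.0, 0.4, -2.8]
finger_gap: 0.297
finger_force: 30.0
clock: 58.12
ee_pos: [0.5509, -0.3467, 0.1303]
tcp_rot: [[0.263, 0.965, -0.0], [0.965, -0.263, 0.001], [0.001, -0.001, -1.0]]
ft_force: [-0.3, 0.3, -2.0]
finger_gap: 0.294
finger_force: 30.0
clock: 58.95
ee_pos: [0.5502, -0.3479, 0.1077]
tcp_rot: [[0.265, 0.964, -0.001], [0.964, -0.265, 0.001], [0.001, -0.001, -1.0]]
ft_force: [0.2, 0.0, -2.0]
finger_gap: 0.291
finger_force: 30.0
[ 0.55052994 -0.34813431  0.10812508] -15.360497124103047
rail [ 504.7 -298.1    8.3  177.4   74.6]
2299 [[  8.3 -23.5   6.6]
 [ 22.9  22.2  12.2]]
front edge [(-18, np.float64(22.9)), (-9, np.float64(23.0)), (0, np.float64(23.0)), (9, np.float64(22.9)), (18, np.float64(23.0))]
```

```bash
python3 -m inch '{"translation": [[0,0,-5],[0,0,-9],[0,0,-10],[0,0,-10],[0,0,-8],[0,0,-6],[0,0,-4],[0,0,-3],[0,0,-1],[0,0,0]], "delta_rot": [[0,0,0],[0,0,0],[0,0,0],[0,0,0],[0,0,0],[0,0,0],[0,0,0],[0,0,0],[0,0,0],[0,0,0]], "gripper": [20,20,20,20,20,20,20,20,20,20]}'
python3 -m inch '{"translation": [[0,0,-0.7],[0,0,0],[0,0,0],[0,0,0],[0,0,0],[0,0,0],[0,0,0],[0,0,0],[0,0,0],[0,0,0]], "delta_rot": [[0,0,0],[0,0,0],[0,0,0],[0,0,0],[0,0,0],[0,0,0],[0,0,0],[0,0,0],[0,0,0],[0,0,0]], "gripper": [20,20,20,20,20,20,20,20,20,20]}'
```

```text
clock: 59.83
ee_pos: [0.5507, -0.3482, 0.0523]
tcp_rot: [[0.265, 0.964, -0.0], [0.964, -0.265, 0.0], [0.0, -0.0, -1.0]]
ft_force: [-0.1, 0.8, -1.3]
finger_gap: 0.291
finger_force: 30.0
clock: 60.67
ee_pos: [0.5506, -0.3481, 0.0517]
tcp_rot: [[0.265, 0.964, -0.0], [0.964, -0.265, 0.0], [0.0, -0.0, -1.0]]
ft_force: [-0.3, 0.1, -2.5]
finger_gap: 0.297
finger_force: 30.0
```

```bash
python3 -m inch '{"translation": [[0,0,-0.8],[0,0,0],[0,0,0],[0,0,0],[0,0,0],[0,0,0],[0,0,0],[0,0,0],[0,0,5],[0,0,10]], "delta_rot": [[0,0,0],[0,0,0],[0,0,0],[0,0,0],[0,0,0],[0,0,0],[0,0,0],[0,0,0],[0,0,0],[0,0,0]], "gripper": [20,20,20,24,27,32,45,60,60,60]}'
python3 -m inch '{"translation": [[0,0,15],[0,0,20],[0,0,20],[0,0,20],[0,0,20],[0,0,20],[0,0,20],[-5,2,10],[-10,4,0],[-10,4,0]], "delta_rot": [[0,0,0],[0,0,0],[0,0,0],[0,0,0],[0,0,0],[0,0,0],[0,0,0],[0,0,0],[0,0,0],[0,0,0]], "gripper": [60,60,60,60,60,60,60,60,60,60]}'
python3 -m inch '{"translation": [[-10,4,0],[-10,4,0],[-5,2,0],[0,0,0],[0,0,0],[0,0,0],[0,0,0],[0,0,0],[0,0,0],[0,0,0]], "delta_rot": [[0,0,0],[0,0,0],[0,0,0],[0,0,0],[0,0,0],[0,0,0],[0,0,0],[0,0,0],[0,0,0],[0,0,0]], "gripper": [60,60,60,60,60,60,60,60,60,60]}'
python3 - <<'E'
from meas import *
c=cam("wrist"); s=robot.read_state(); print(s["ee_pos"]); H,S,V=hsv(c); Z=cloud(c)[...,2]
Y=(abs(H-26)<9)&(S>130)&(V>50)
m=seg(Y&(Z>.034)&(Z<.05),proj(c,[.5043,-.298,.042])[0]); print("rail",wrect(c,m,.042))
m=seg((Z>.037)&(Z<.05)&(S<80)&(V>50),proj(c,[.495,-.332,.042])[0]); print("pulley",m.sum(),wrect(c,m,.042))
for n,a in("motor",(.439,-.3175)),("valve",(.5508,-.348)):
    m=seg((Z>.080)&(Z<.1),proj(c,[*a,.088])[0]); print(n,m.sum(),wrect(c,m,.088))
    b=(a[0]+.006,a[1]+.018); m=seg((Z>.037)&(Z<.055)&(S<80)&(V>50),proj(c,[*b,.042])[0]); print("  base",m.sum(),wrect(c,m,.042),np.median(Z[m]))
E
```

```text
clock: 61.5
ee_pos: [0.5499, -0.3476, 0.0654]
tcp_rot: [[0.265, 0.964, -0.002], [0.964, -0.265, 0.001], [0.001, -0.002, -1.0]]
ft_force: [-0.2, 0.2, 0.2]
finger_gap: 0.625
finger_force: 0.0
clock: 62.33
ee_pos: [0.5248, -0.3378, 0.2112]
tcp_rot: [[0.265, 0.964, 0.0], [0.964, -0.265, -0.001], [-0.0, 0.001, -1.0]]
ft_force: [-0.5, -0.9, -0.3]
finger_gap: 0.685
finger_force: 0.0
clock: 63.17
ee_pos: [0.5009, -0.3282, 0.2108]
tcp_rot: [[0.265, 0.964, -0.0], [0.964, -0.265, 0.0], [0.0, -0.0, -1.0]]
ft_force: [-0.2, -0.0, 0.7]
finger_gap: 0.685
finger_force: 0.0
[ 0.50078869 -0.32822656  0.21082131]
rail [ 504.4 -298.3    8.9  175.7   74.6]
pulley 1647 [ 494.9 -332.1   47.2   46.1   74.6]
motor 650 [ 439.5 -316.9   26.1   24.9   72. ]
  base 916 [ 440.9 -316.1   41.9   46.7   35.8] 0.04207788254481387
valve 850 [ 549.  -347.4   26.7   26.2   74.6]
  base 1083 [ 549.7 -348.    47.2   47.7   75.9] 0.04196864627137037
```

```bash
python3 -c "
from bench import robot
print(robot.job_done())"
```

```text
the job is handed in; nothing more can be done
None
```

I've handed the job in, done in the order asked: the pulley, gearmotor and valve measured upright within about 1–2 mm of their tray places, the roller is upright in the smaller red box, and the gripper is open and clear of everything, at about 63 s of the 131 s limit.

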